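Unpin and open the digestion-vessel clamp

TASK

The digestion vessel has cooled: pull the R-clip sideways out of the clamp's retaining post, swing the clamp bar up and fully back to its stop, then lift the vessel out. Leave both the clip and the vessel in the steel tray, the vessel standing upright; keep the vessel upright all the way and do not drag the loose clamp frame out of its place.

Things in the scene. Friction and masses are not known exactly. Their poses are not given: they have to be found in the camera images.
- clamp_frame: steel clamp frame, 220 x 120 mm base plate with its top 18 mm up, 4 kg, standing loose on rubber feet. Origin under the base's centre; y runs along the clamp bar from the retaining post (y = -85 mm) to the hinge tower (y = +85 mm), x across it. The vessel stands at the centre between six locating lugs, 10 mm high, with 2 mm play all round
- post_hole (a point): centre of the 9 mm wide, 8 mm high cross hole through the round retaining post (24 mm in diameter, top 143 mm above the bench); 120.5 mm above the bench; axes as the frame, the hole runs along x. The clip comes out towards -x, slanting in from there clears the bar's handle, which overhangs the clip
- r_clip: R-clip of 6 mm steel wire, 116 mm long, 100 g. Origin: centre of its double coil (40 mm outside, 12 mm thick, axis = its z). The straight leg lies along +x at y = -17 mm, ends at x = 95 mm and starts in the post's hole, 64 mm from coil to post axis, axes as the frame. The sprung wavy leg (+y side) grips the post: 10 to 20 N along -x snaps it off within 20 mm; it is free after 45 mm
- clamp_bar (a joint): angle of the hinged clamp bar: 0 = down on the vessel, 2.0 = fully back at its stop. A stiff hinge: it stays where it is left, about 4 to 8 N at the handle moves it. With the clip in it cannot rise; with the clip out a sprung pad on its underside lifts it by up to 0.05
- bar_hinge (a point): centre of the bar's hinge axis, 111 mm above the bench at y = +85 mm of the frame, parallel to the frame's x; the bar swings up from -y over the top to +y, its forked end 195 mm from the axis. Fully back, its end stands 290 mm above the bench, the handle rod about 205 mm from the frame's centre on its +y side and 200 mm up. Its axes turn with the bar and equal the frame's when down
- handle (a point): middle of the grip rod of the bar's bow handle: a rod 12 mm thick, straight for 64 mm, 76 mm over the outside, parallel to the frame's x; when down, 186 mm above the bench, 75 mm above the hinge axis and 130 mm from it along the bar. 60 mm clear under the rod
- vessel: stainless digestion vessel: body 64 mm in diameter, 52 mm high, with a plain round boss 36 mm in diameter on top from 52 to 78 mm; 0.6 kg. Origin at the centre of its underside, z up. It stands on the base plate, 18 mm above the bench
- vessel_boss (a point): on the vessel's axis in the middle of its boss, 65 mm above its underside
- tray: open stainless tray, 180 (its x) x 150 (its y) x 20 mm, floor and walls 3 mm thick; origin under its centre. It stands to the left or right of the frame; it does not shift
- bottle: brown reagent bottle with a black cap, 66 mm in diameter, 150 mm tall, standing by itself on the other side of the frame from the tray; origin at the centre of its underside

How it is judged:
By the outcome, as a careful person would: the job done as asked, in the order asked, and still so for the second after the job is handed in, with the robot touching nothing.
It also fails if it takes over 69 s, if anything falls off the work surface, if the arm or the gripper's body presses on something with over 40 N, if the wrist force passes 120 N, or if a joint passes its speed limit or range.

ROBOT

A 6-joint arm with a two-finger parallel gripper is mounted at the origin on a cart in front of the work surface, level with it; the furniture and walls round the work are solid. World frame = base frame: x ahead of the robot, y to its left, z up, the work surface at z = 0. Lengths are in m, angles in rad, forces in N, time in s.
With the tool pointing down it reaches from about 0.35 to 0.725 m from the base axis. Payload 6 kg.
Tool frame: the origin (TCP) lies between the finger pads; the fingertips stand 17 mm ahead of it and the grasp point (between the pads) lies 2 mm behind it (r.tips_ahead is the z of the fingertips in the tool frame, in m); z points along the fingers, y is the direction in which the jaws open and shut (so a half turn about z gives the same grasp; the last joint's range is limited). The gripper opens to 85 mm and grips with 20 to 120 N. Pads are 22 mm wide; open, the fingers measure 114 mm over their backs; the gripper's body (76 mm by 85 mm) begins 54 mm behind the grasp point. The pads swing forward as they close: fully open they stand 13 mm farther back than shut.
Start: joints at [-0.98, 0.04, 0.085, 0, -1.615, -0.334], TCP at [0.152, -0.58, 0.248] pointing down, gripper open.
Joint ranges: [-2.56, 2.56], [-1.29, 2.01], [-1.08, 1.49], [-3.29, 1.98], [-2.81, -0.18], [-2.99, 2.99]. Speed limits (rad/s): [2.57, 2.57, 3.01, 3.14, 3.14, 3.14].

INTERFACE

Orientations are given as a 3x3 rotation matrix whose columns are the frame's x, y, z axes.
In Python, from rig import state, imaging, finish_job, cut_out, spot_point, r gives the robot as it stands. The module is installed in compiled form; this text tells all that it offers.
- The arm moves only by the tool move_arm, never from a script. Its argument "commands" is a list of rows, each an object with "angular": the turn, a rotation vector about the world's x, y, z in rad, a list of three; "travel": the shift along the world's x, y, z in mm, a list of three; "grip": the opening, from 0 (shut) to 1 (fully open). A call has 1 to 10 rows; each row shifts and turns the commanded pose from where the row before left it; what a row does not reach is not made up. A row lasts 1/12 s, in which the tool goes at most 41.7 mm and 7.16 degrees, less where a joint would pass 70% of its speed; a pose out of reach is approached as far as the arm can. A call with a gripper value outside its range is refused whole. The fingers move at their own pace and stop on an object; "newtons" is the grip in N (left out, the last holds). Time passes only in rows, so rows that do not move let the fingers close. It gives the time, the measured TCP pose, the force and the opening at its end, in the units of the state.
- state(): the state, without advancing time (a new reading comes with each control period).
- imaging.camera(name): name is "side" or "top"; returns a dict with "pixels" (480x640x3 uint8, red, green, blue), "range_z" (480x640 float32, m along the optical axis (not along the pixel's ray), 0 where there is no reading), "camera_matrix" (3x3 intrinsics, pixels), "distortion" ([k1, k2, p1, p2, k3] as OpenCV has them; the pictures are not rectified), "R" (3x3) and "t" (3): a world point X has camera coordinates R X + t. Camera axes: x right, y down, z forward; pixel columns grow to the right and rows downward; lengths in m; the calibration is good to about 2 mm. A picture is of the moment at which its call begins.
- finish_job(): hands the job in, once; it reports no verdict.
Trained networks look in the newest picture that a camera, given by its name, has taken for a name from the list of things; names that differ only in an ending like _2 or _b are one class to them, and where a whole thing is asked for, a point or a joint stands for the part that bears it (a point fixed in the world has none). Each returns a list of dicts, best first, with "p" (0 to 1); they miss things now and then, are a little off and sometimes report something else, mostly with a low value. They report only what shows in the picture. A call takes as long as a camera call.
- cut_out(target, camera): "region" (480x640 bool, what is visible of it) and "position" ([column, row] in pixels, amid what is visible of it).
- spot_point(target, camera): "position" ([column, row] in pixels: a listed point, or the origin of a listed thing).
The state is a dict: "t": time; "q": joint angles; "qvel": joint speeds; "joint_torque": joint torques, N m; "position": TCP position; "tcp_rot": TCP orientation; "ft_force": force on the tool from outside, world axes, zero at the start; "ft_torque": the same for the moment, N m; "opening": opening from 0.0 (shut) to 1.0 (fully open).
Only numpy, scipy, OpenCV 4.12 (cv2) and the standard library are available. Lean on these libraries where they do the work, as an engineer would, in place of code of your own. Each camera call takes 0.05 s, during which the arm holds its last target.

## Working session

There is one attempt and no reset: what is moved stays moved. The work goes in short steps, Python scripts to look and compute and a tool call to move; the robot and the scene stay as the last step left them, time stands still between calls to the robot, and variables do not carry over. Pictures are saved under pics/ and viewed, and the job is handed in when it is done.

Besides the shell and the picture viewer there is one more tool, called after "Call:" by a JSON object that holds its "op" and its "data". move_arm: Moves the arm, as the interface text tells. Its arguments: {"type":"object","properties":{"commands":{"type":"array","items":{"type":"object","properties":{"angular":{"type":"array","items":{"type":"number"}},"travel":{"type":"array","items":{"type":"number"}},"grip":{"type":"number"}}}},"newtons":{"type":"number"}},"required":["commands"]}

```bash
mkdir -p pics; cat > h.py <<'E'
import numpy as np, cv2
from rig import state, imaging, finish_job, cut_out, spot_point, r
def shot(n,f=None):
    c=imaging.camera(n)
    if f: cv2.imwrite('pics/'+f,cv2.cvtColor(c['pixels'],cv2.COLOR_RGB2BGR))
    return c
def ray(c,px):
    u=cv2.undistortPoints(np.array([[px]],float),np.array(c['camera_matrix']),np.array(c['distortion']))[0,0]
    R=np.array(c['R']);t=np.array(c['t'])
    return -R.T@t, R.T@np.array([u[0],u[1],1.0])
def atz(c,px,z):
    o,d=ray(c,px); return o+d*(z-o[2])/d[2]
def atd(c,px,k=1):
    x,y=int(round(px[0])),int(round(px[1])); w=c['range_z'][max(0,y-k):y+k+1,max(0,x-k):x+k+1]; w=w[w>0]
    o,d=ray(c,px); return o+d*np.median(w) if w.size else None
def proj(c,X):
    R=np.array(c['R']);t=np.array(c['t'])
    p,_=cv2.projectPoints(np.array(X,float).reshape(-1,1,3),cv2.Rodrigues(R)[0],t,np.array(c['camera_matrix']),np.array(c['distortion']))
    return p[:,0]
def cloud(c,m):
    ys,xs=np.nonzero(m&(c['range_z']>0))
    u=cv2.undistortPoints(np.stack([xs,ys],1).astype(float)[:,None],np.array(c['camera_matrix']),np.array(c['distortion']))[:,0]
    z=c['range_z'][ys,xs]
    P=np.c_[u*z[:,None],z]
    return (P-np.array(c['t']))@np.array(c['R'])
E
python3 - <<'E'
from h import *
np.set_printoptions(precision=4,suppress=True)
for n in ['side','top']:
    c=shot(n,n+'0.png'); print(n,'cam',ray(c,[320,240]))
    for k in ['clamp_frame','post_hole','r_clip','bar_hinge','handle','vessel','vessel_boss','tray','bottle']:
        s=spot_point(k,n)
        for d in s[:2]: print(k,np.round(d['position'],1),round(d['p'],2),atd(c,d['position']))
print(state()['t'],state()['tcp_rot'],state()['position'])
E
```

```text
side cam (array([0.0942, 0.1904, 1.0816]), array([ 0.4535, -0.1635, -0.8762]))
clamp_frame [332.6 250.4] 0.75 [ 0.5909 -0.0157  0.0623]
post_hole [374.7 206.2] 0.9 [ 0.6177 -0.1107  0.139 ]
r_clip [381.7 238.4] 0.67 [ 0.605  -0.1331  0.018 ]
bar_hinge [297.1 242.1] 0.74 [0.6023 0.0538 0.1195]
handle [359.4 196.5] 0.57 [ 0.6163 -0.0745  0.1935]
vessel [337.8 245.7] 0.67 [ 0.5939 -0.0277  0.0695]
vessel_boss [335.7 232.5] 0.65 [ 0.5993 -0.0238  0.1164]
tray [188.7 300.2] 0.69 [0.6086 0.2889 0.0033]
bottle [447.4 219.6] 0.77 [ 0.5901 -0.2768  0.0405]
top cam (array([0.4147, 0.0041, 1.2058]), array([ 0.1557, -0.0218, -0.9879]))
clamp_frame [325.4 236.7] 0.6 [ 0.5999 -0.0328  0.0783]
clamp_frame [366.4 219.4] 0.27 [ 0.6313 -0.1197  0.1239]
post_hole [366.7 219.9] 0.83 [ 0.63   -0.1202  0.1248]
r_clip [359.4 251.2] 0.93 [ 0.5759 -0.1147  0.02  ]
bar_hinge [290.4 232.3] 0.56 [0.6021 0.0443 0.1187]
handle [349.1 218. ] 0.92 [ 0.6197 -0.0767  0.1943]
vessel [323.1 232.3] 0.53 [ 0.603  -0.0264  0.1182]
vessel_boss [326.4 227.2] 0.48 [ 0.6123 -0.0331  0.129 ]
tray [187.4 238.2] 0.69 [0.6049 0.294  0.0051]
bottle [434.6 243.7] 0.56 [ 0.5855 -0.2755  0.0865]
bottle [350.2 217.2] 0.27 [ 0.6214 -0.0789  0.194 ]
1.0 [[-0.9672 -0.254  -0.0001]
 [-0.254   0.9672  0.0001]
 [ 0.0001  0.0002 -1.    ]] [ 0.1524 -0.5803  0.2483]
```

View pics/side0.png

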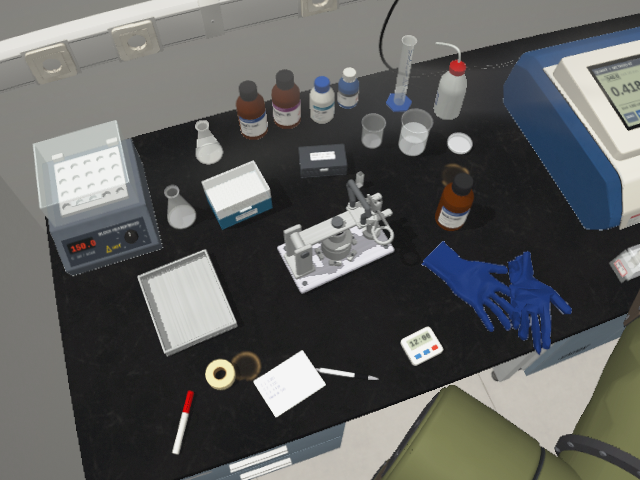

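View pics/top0.png

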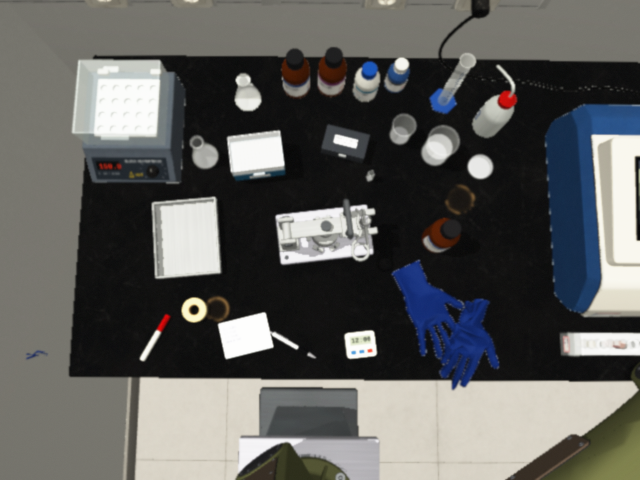

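The frame's hinge is to the left at about (290,232) in the top view, and the clip ring is at (359,251), facing the robot. The tray is on the left at (187,238) and the bottle on the right. I'll refine the frame pose next.

```bash
python3 - <<'E'
from h import *
np.set_printoptions(precision=4,suppress=True)
a=[]
for n,(x,y,w,h) in {'side':(260,160,150,140),'top':(265,190,130,85)}.items():
    c=shot(n); a=c['pixels'][y:y+h,x:x+w]
    s=min(800/w,600/h); cv2.imwrite(f'pics/{n}1.png',cv2.cvtColor(cv2.resize(a,None,fx=s,fy=s,interpolation=cv2.INTER_CUBIC),cv2.COLOR_RGB2BGR)); print(n,s)
    m=np.zeros((480,640),bool); m[y:y+h,x:x+w]=1
    P=cloud(c,m)
    b=P[(abs(P[:,2]-0.018)<.004)]
    r_=cv2.minAreaRect(b[:,:2].astype(np.float32)); print('base',r_, cv2.boxPoints(r_).tolist(), len(b))
    rz=P[P[:,2]>.187]; print('rod',len(rz),rz.mean(0),rz.min(0),rz.max(0))
    for k in ['tray','bottle','r_clip','handle']:
        q=cut_out(k,n)
        if q:
            P=cloud(c,q[0]['region']); print(k,q[0]['p'],P.mean(0),P.min(0),P.max(0))
            if k=='tray': print(cv2.minAreaRect(P[:,:2].astype(np.float32)))
            if k=='r_clip': 
                print(np.percentile(P,[5,25,50,75,95],axis=0))
E
```

```text
side 4.285714285714286
base ((0.6995773315429688, -0.033663928508758545), (0.28845879435539246, 0.24049367010593414), 6.834500789642334) [[0.5420632362365723, 0.06856486946344376], [0.5706824064254761, -0.17021986842155457], [0.8570914268493652, -0.13589271903038025], [0.8284722566604614, 0.10289201140403748]] 2077
rod 234 [ 0.6203 -0.0742  0.1932] [ 0.5842 -0.0846  0.1872] [ 0.6598 -0.0653  0.1991]
tray 0.91 [0.6059 0.2946 0.0059] [ 0.5072  0.2096 -0.0053] [0.7176 0.3773 0.0286]
((0.6116057634353638, 0.29498836398124695), (0.19890353083610535, 0.1556275486946106), 5.642887592315674)
bottle 0.68 [ 0.5985 -0.2875  0.0893] [ 0.5739 -0.3971 -0.0046] [ 0.7162 -0.264   0.155 ]
r_clip 0.79 [ 0.5814 -0.109   0.1162] [ 0.5418 -0.1643 -0.0022] [ 0.6573 -0.0866  0.1318]
[[ 0.545  -0.1242  0.0313]
 [ 0.5594 -0.1185  0.1205]
 [ 0.5782 -0.1093  0.1226]
 [ 0.5997 -0.0979  0.1247]
 [ 0.6269 -0.0887  0.1273]]
handle 0.62 [ 0.6169 -0.0388  0.1295] [ 0.5806 -0.1414 -0.005 ] [0.7493 0.0617 0.1991]
top 6.153846153846154
base ((0.5941243171691895, -0.055868521332740784), (0.1709004044532776, 0.2623015940
[... 182 characters left out ...]
0.08487099409103394]] 1656
rod 215 [ 0.6212 -0.075   0.1936] [ 0.584  -0.085   0.1873] [ 0.6601 -0.0663  0.2002]
tray 0.97 [0.6069 0.2971 0.0067] [ 0.5096  0.2096 -0.0065] [0.7106 0.3812 0.0303]
((0.609164297580719, 0.299038827419281), (0.19079574942588806, 0.16199107468128204), 6.351222515106201)
bottle 0.83 [ 0.6029 -0.2869  0.1036] [ 0.5767 -0.3563 -0.0025] [ 0.6641 -0.2638  0.1556]
r_clip 0.8 [ 0.6036 -0.1108  0.1132] [ 0.543  -0.1378 -0.0019] [ 0.6608 -0.0908  0.1434]
[[ 0.5473 -0.1277  0.0188]
 [ 0.5794 -0.1184  0.1205]
 [ 0.6054 -0.1105  0.1237]
 [ 0.63   -0.1033  0.1258]
 [ 0.6498 -0.097   0.1292]]
handle 0.72 [ 0.617  -0.0356  0.1275] [ 0.581  -0.159   0.0012] [0.6818 0.0628 0.2002]
```

View pics/side1.png

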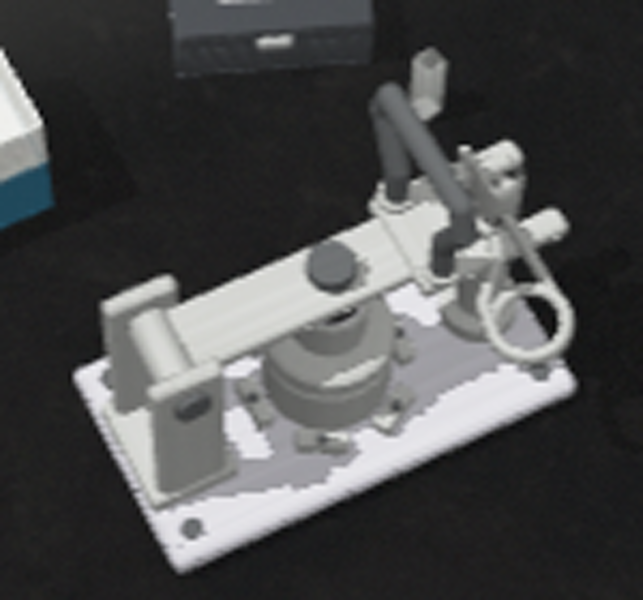

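View pics/top1.png

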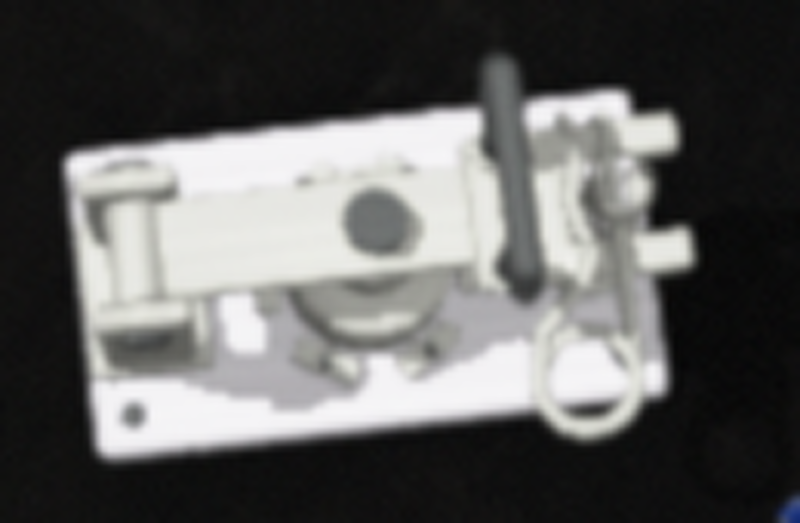

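```bash
cat > fit.py <<'E'
from h import *
from scipy.optimize import least_squares
np.set_printoptions(precision=4,suppress=True)
cs={n:shot(n) for n in['side','top']}
obs=[]
for n,s,o,L in [('top',6.154,(265,190),[((68,155),(60,110,18)),((628,92),(60,-110,18)),((667,395),(-60,-110,18)),((100,460),(-60,110,18))]),
              ('side',4.2857,(260,160),[((76,375),(60,110,18)),((577,385),(-60,-110,18)),((181,572),(-60,110,18))])]:
    for p,f in L:
        w=atz(cs[n],[(p[0]+.5)/s+o[0]-.5,(p[1]+.5)/s+o[1]-.5],.018); print(n,f,w); obs.append((f,w))
def T(v,f): 
    c,s=np.cos(v[2]),np.sin(v[2]); return np.array([v[0]+c*f[0]-s*f[1],v[1]+s*f[0]+c*f[1]])
res=least_squares(lambda v:np.concatenate([T(v,np.array(f)/1e3)-w[:2] for f,w in obs]),[.6,-.03,.1],loss='soft_l1',f_scale=.003)
print('frame',res.x,res.fun)
v=res.x
for n in cs:
    c=cs[n];m=np.zeros((480,640),bool); m[190:275,265:395]=1
    P=cloud(c,m); rz=P[P[:,2]>.187][:,:2]
    d=np.linalg.svd(rz-rz.mean(0))[2][0]; print(n,'rod ctr',rz.mean(0),'yaw',np.arctan(d[1]/d[0]))
print('model handle',T(v,(0,.085-.130)),'hole',T(v,(0,-.085)),'coil',T(v,(-.064,-.085+.017)),'hinge',T(v,(0,.085)))
print('coil dir',v[2])
for n in cs:
    c=cs[n]; q=cut_out('vessel_boss',n); 
    for k,z in(('post_hole',.143),('handle',.186),('vessel_boss',.083),('r_clip',.1205),('clamp_frame',0),('tray',0),('bottle',0),('bar_hinge',.111)):
        s=spot_point(k,n)
        if s: print(n,k,s[0]['p'],atz(c,s[0]['position'],z)[:2])
    # tray rim
    P=cloud(c,cut_out('tray',n)[0]['region']); rim=P[P[:,2]>.014]; print(cv2.minAreaRect(rim[:,:2].astype(np.float32)), len(rim))
    im=c['pixels'].copy()
    X=[(*T(v,(x/1e3,y/1e3)),z/1e3) for x,y,z in[(60,110,18),(60,-110,18),(-60,-110,18),(-60,110,18),(0,-85,120.5),(-64,-68,120.5),(0,-45,186),(0,85,111),(38,-45,186),(-38,-45,186),(0,0,18),(-84,-68,120.5),(-64,-48,120.5),(-64,-88,120.5)]]
    x,y,w,h=(260,160,150,140) if n=='side' else (265,190,130,85); s=min(800/w,600/h)
    a=cv2.resize(im[y:y+h,x:x+w],None,fx=s,fy=s,interpolation=cv2.INTER_CUBIC)
    for p in proj(c,X): cv2.circle(a,(int((p[0]-x+.5)*s),int((p[1]-y+.5)*s)),3,(255,0,0),-1)
    cv2.imwrite(f'pics/{n}2.png',cv2.cvtColor(a,cv2.COLOR_RGB2BGR))
E
python3 fit.py
```

```text
top (60, 110, 18) [0.6613 0.0837 0.018 ]
top (60, -110, 18) [ 0.6886 -0.1326  0.018 ]
top (-60, -110, 18) [ 0.5704 -0.1468  0.018 ]
top (-60, 110, 18) [0.5432 0.0692 0.018 ]
side (60, 110, 18) [0.6582 0.0824 0.018 ]
side (-60, -110, 18) [ 0.5716 -0.1481  0.018 ]
side (-60, 110, 18) [0.5415 0.0672 0.018 ]
frame [ 0.6156 -0.0323  0.1308] [-0.0006  0.0009  0.0008 -0.001   0.     -0.0024 -0.0015 -0.0003  0.0025
  0.0022 -0.0012 -0.0011  0.0003  0.0017]
side rod ctr [ 0.6081 -0.0757] yaw 0.14671227958499047
top rod ctr [ 0.6221 -0.0748] yaw 0.124550779684512
model handle [ 0.6215 -0.0769] hole [ 0.6267 -0.1166] coil [ 0.561  -0.1081] hinge [0.6045 0.052 ]
coil dir 0.13079255919529426
side post_hole 0.72 [ 0.6122 -0.1111]
side handle 0.77 [ 0.622  -0.0794]
side r_clip 0.64 [ 0.5592 -0.1048]
side clamp_frame 0.75 [ 0.6214 -0.0338]
side tray 0.77 [0.6046 0.2927]
side bottle 0.61 [ 0.6117 -0.2901]
side bar_hinge 0.93 [0.6109 0.051 ]
((0.6050224304199219, 0.29334360361099243), (0.18407019972801208, 0.15239696204662323), 6.1877827644348145) 869
top post_hole 0.57 [ 0.6314 -0.1182]
top handle 0.77 [ 0.6189 -0.0792]
top vessel_boss 0.77 [ 0.619  -0.0383]
top r_clip 0.76 [ 0.5669 -0.1117]
top clamp_frame 0.93 [ 0.6137 -0.0303]
top tray 0.89 [0.6083 0.3009]
top bottle 0.72 [ 0.6067 -0.2973]
top bar_hinge 0.88 [0.5994 0.0497]
((0.6057794690132141, 0.29525697231292725), (0.18313269317150116, 0.153944730758667), 5.768678665161133) 641
```

View pics/side2.png

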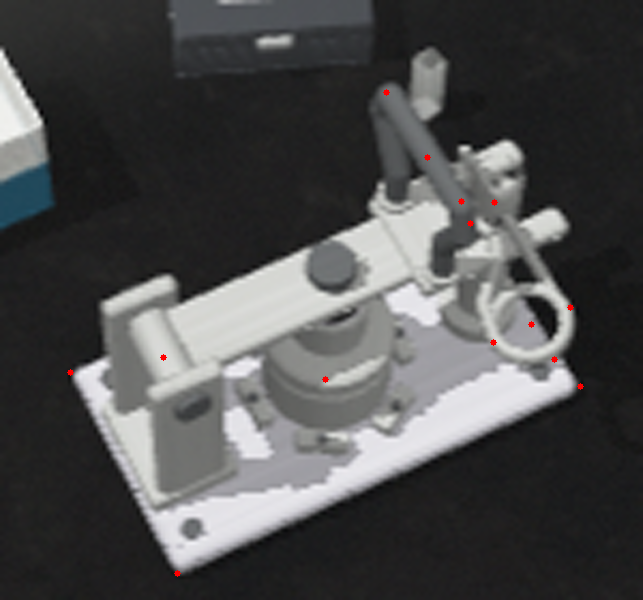

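View pics/top2.png

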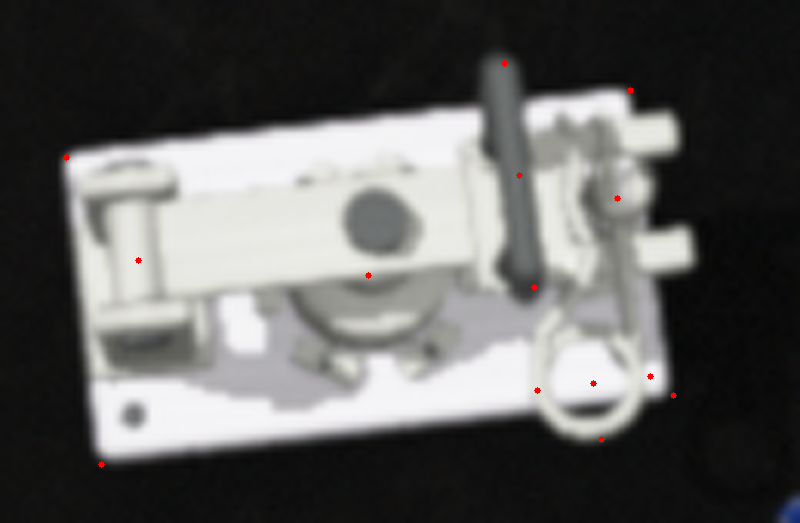

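The fit agrees with the picture. The frame is at (0.6155, -0.032) with yaw 0.13, and the coil is at about (0.561, -0.1065, 0.1205). The tray centre is (0.6055, 0.294) with yaw about 0.105. I'll approach the clip with a 45° slant and the jaws along frame y.

Call:
{"op": "move_arm", "data": {"commands": [{"travel": [22,32,-2],"angular": [0,0,-0.063],"grip": 1},{"travel": [22,32,-2],"angular": [0,0,-0.063],"grip": 1},{"travel": [22,32,-2],"angular": [0.0127,-0.097,0],"grip": 1},{"travel": [22,32,-2],"angular": [0.0127,-0.097,0],"grip": 1},{"travel": [22,32,-2],"angular": [0.0127,-0.097,0],"grip": 1},{"travel": [22,32,-2],"angular": [0.0127,-0.097,0],"grip": 1},{"travel": [22,32,-2],"angular": [0.0127,-0.097,0],"grip": 1},{"travel": [22,32,-2],"angular": [0.0127,-0.097,0],"grip": 1},{"travel": [22,32,-2],"angular": [0.0127,-0.097,0],"grip": 1},{"travel": [22,32,-2],"angular": [0.0127,-0.097,0],"grip": 1}], "newtons": 60}}

```text
t: 3.43
position: [0.3731, -0.2594, 0.2294]
tcp_rot: [[-0.699, -0.129, 0.704], [-0.091, 0.992, 0.091], [-0.709, -0.001, -0.705]]
ft_force: [-0.2, -0.1, 0.2]
opening: 1.001
```

Call:
{"op": "move_arm", "data": {"commands": [{"travel": [21,28,-5]},{"travel": [21,28,-5]},{"travel": [21,28,-5]},{"travel": [21,28,-5]},{"travel": [20,29,-5]},{"travel": [14,2,-14]},{"travel": [14,2,-14]},{"travel": [14,2,-14]},{"travel": [14,2,-14]},{"travel": [0,0,0]}]}}

```text
schema error: expected keys angular, travel, grip
```

```bash
cat > zoom.py <<'E'
from h import *
import sys
def zoom(n,f,x,y,w,h,pts=[]):
    c=shot(n); s=min(800/w,600/h)
    a=cv2.resize(c['pixels'][y:y+h,x:x+w],None,fx=s,fy=s,interpolation=cv2.INTER_CUBIC)
    for p in (proj(c,pts) if len(pts) else []): cv2.circle(a,(int((p[0]-x+.5)*s),int((p[1]-y+.5)*s)),3,(255,0,0),-1)
    cv2.imwrite('pics/'+f,cv2.cvtColor(a,cv2.COLOR_RGB2BGR)); return c
if __name__=='__main__':
    zoom(sys.argv[1],sys.argv[2],*map(int,sys.argv[3:7]))
    s=state(); print(s['t'],s['position'],s['ft_force'],s['opening'])
E
python3 zoom.py side a1.png 300 160 150 112; python3 zoom.py top a2.png 300 180 130 97
```

```text
3.4833 [ 0.373901   -0.25384603  0.22648248] [ 3.38483775  5.62963657 -4.36594521] 0.9990758146862969
3.5333 [ 0.37250982 -0.25611227  0.22704635] [-0.00170337 -1.07917053  0.00940481] 1.0000693300379082
```

View pics/a1.png

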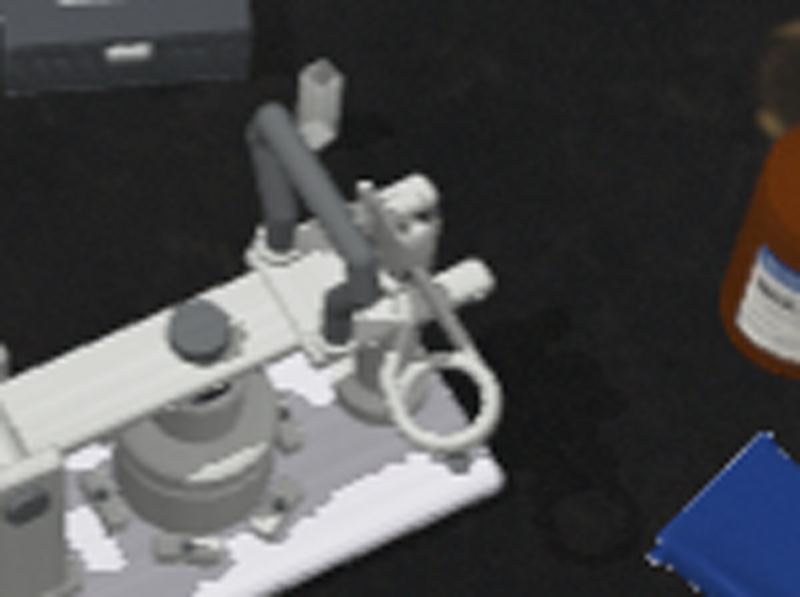

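View pics/a2.png

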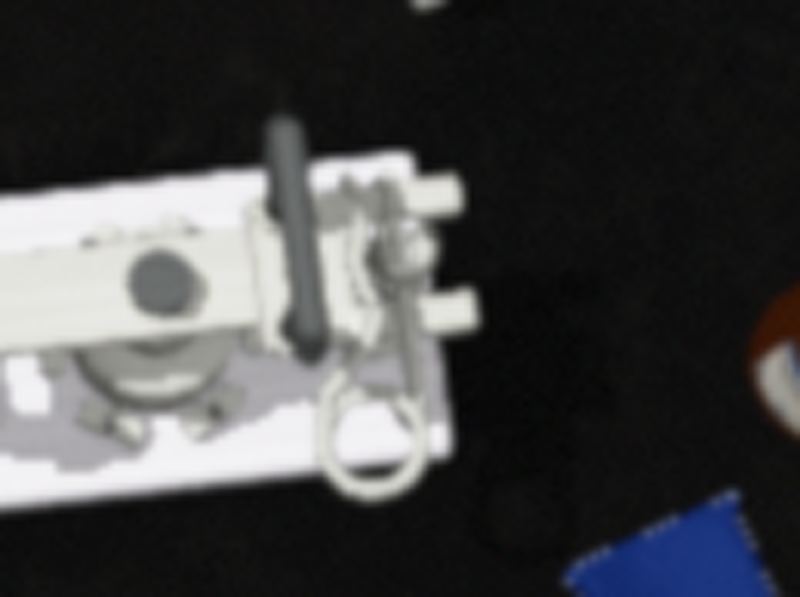

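The call was refused and the arm stayed put; the clip is still in place. I'm resending it with all the keys.

Call:
{"op": "move_arm", "data": {"commands": [{"travel": [21,28,-4],"angular": [0,0,0],"grip": 1},{"travel": [21,28,-4],"angular": [0,0,0],"grip": 1},{"travel": [21,28,-4],"angular": [0,0,0],"grip": 1},{"travel": [21,27,-5],"angular": [0,0,0],"grip": 1},{"travel": [20,27,-5],"angular": [0,0,0],"grip": 1},{"travel": [14,2,-14],"angular": [0,0,0],"grip": 1},{"travel": [14,2,-14],"angular": [0,0,0],"grip": 1},{"travel": [14,2,-14],"angular": [0,0,0],"grip": 1},{"travel": [14,2,-14],"angular": [0,0,0],"grip": 1},{"travel": [0,0,0],"angular": [0,0,0],"grip": 1}]}}

```text
t: 4.37
position: [0.5261, -0.1225, 0.1464]
tcp_rot: [[-0.71, -0.13, 0.692], [-0.093, 0.992, 0.091], [-0.698, 0.0, -0.716]]
ft_force: [-0.6, -1.0, -1.1]
opening: 0.997
```

```bash
python3 zoom.py side a3.png 300 160 150 112; python3 zoom.py top a4.png 300 180 130 97
```

```text
4.4167 [ 0.5258034  -0.12302886  0.14831421] [-0.93511846 -0.50740898  0.05439081] 0.9985010682425125
4.4667 [ 0.52590742 -0.12327458  0.15014673] [-0.05522626 -0.01093971  0.31356435] 1.0004761041485433
```

View pics/a3.png

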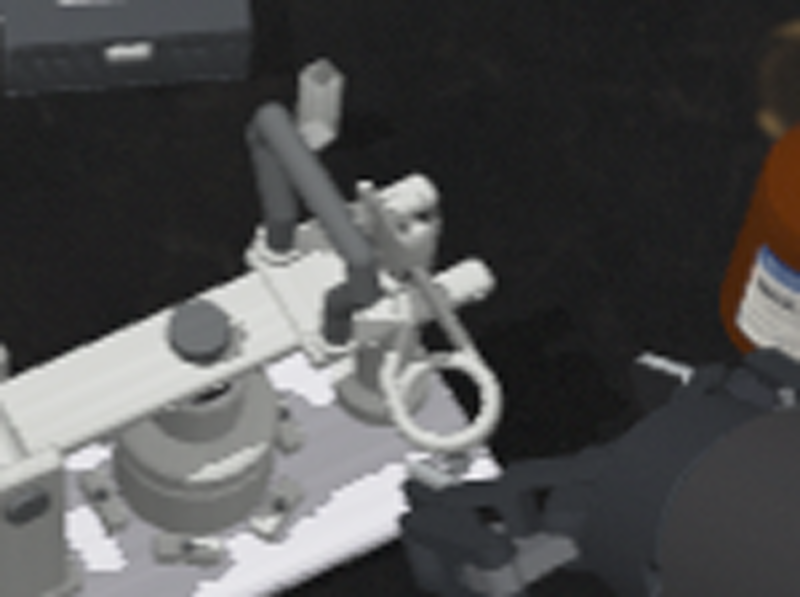

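View pics/a4.png

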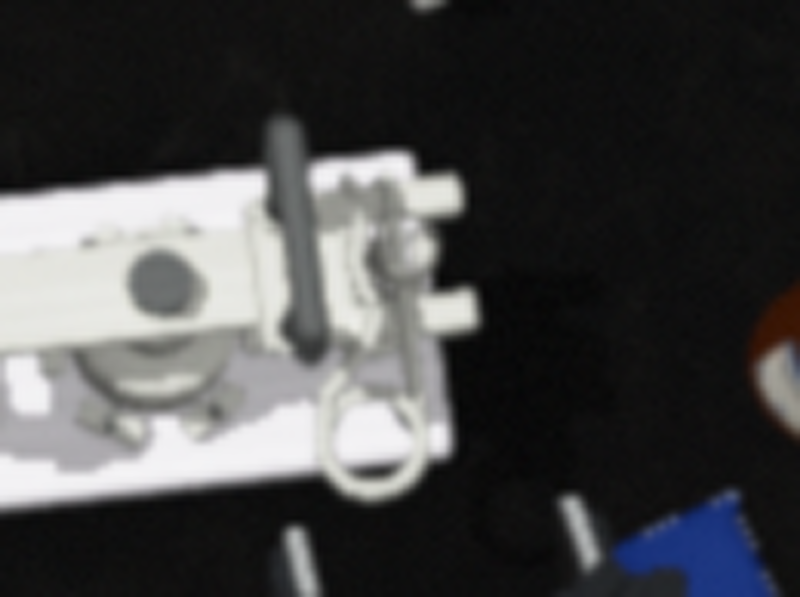

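Call:
{"op": "move_arm", "data": {"commands": [{"travel": [0,12,0],"angular": [0,0,0],"grip": 1},{"travel": [9,1,-8],"angular": [0,0,0],"grip": 1},{"travel": [9,1,-8],"angular": [0,0,0],"grip": 1},{"travel": [9,1,-7],"angular": [0,0,0],"grip": 1},{"travel": [9,2,-7],"angular": [0,0,0],"grip": 1},{"travel": [0,0,0],"angular": [0,0,0],"grip": 1},{"travel": [0,0,0],"angular": [0,0,0],"grip": 1}]}}

```text
t: 5.05
position: [0.562, -0.1064, 0.1217]
tcp_rot: [[-0.705, -0.129, 0.697], [-0.092, 0.992, 0.09], [-0.703, -0.001, -0.711]]
ft_force: [-0.4, -0.6, -0.6]
opening: 1.003
```

```bash
python3 zoom.py side a5.png 300 160 150 112; python3 zoom.py top a6.png 300 180 130 97
```

```text
5.1 [ 0.56199709 -0.10634797  0.12214142] [-0.28802855  0.04479013  0.65721659] 0.9965340510428999
5.15 [ 0.56205322 -0.10627748  0.12236838] [ 0.19448564  0.34611155 -0.4188673 ] 1.0000485471930711
```

View pics/a5.png

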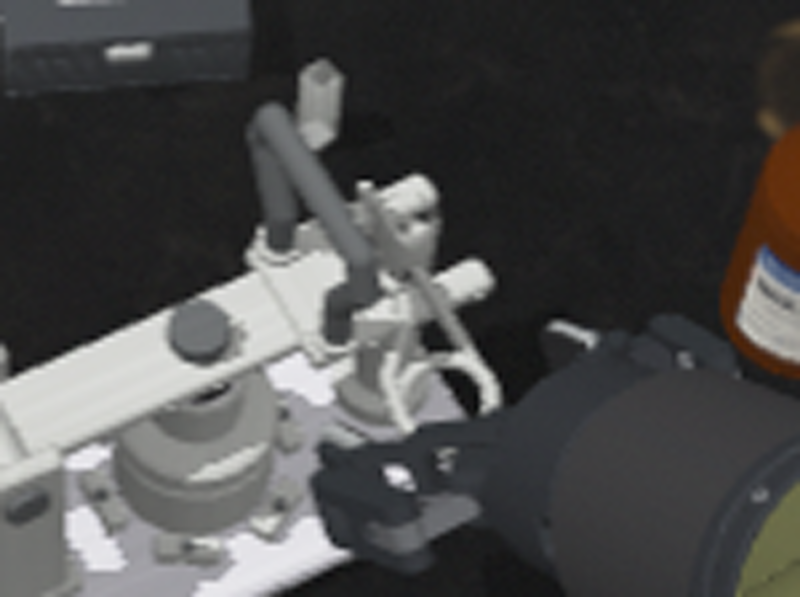

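View pics/a6.png

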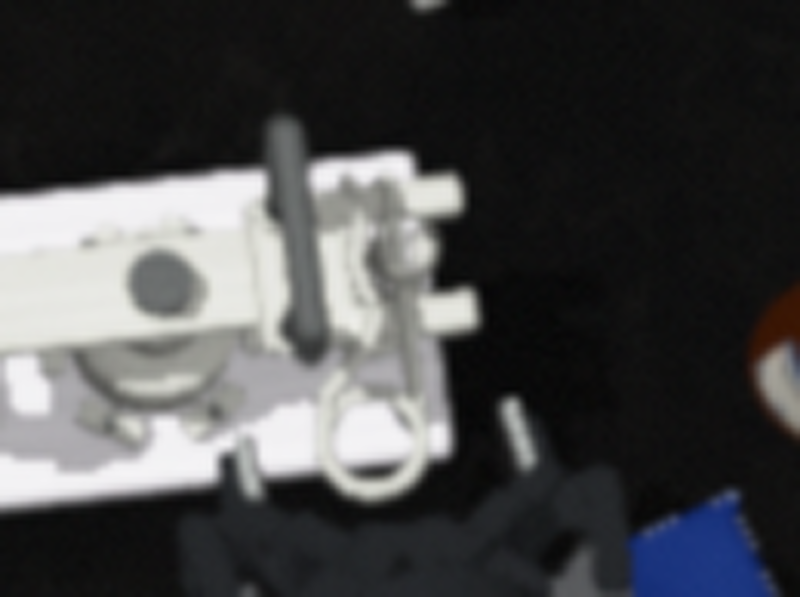

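The pads straddle the coil: fingertips at (240,440) and (512,400), coil centre at (373,440). Closing.

Call:
{"op": "move_arm", "data": {"commands": [{"travel": [0,0,-2],"angular": [0,0,0],"grip": 0.6},{"travel": [0,0,0],"angular": [0,0,0],"grip": 0.4},{"travel": [0,0,0],"angular": [0,0,0],"grip": 0.2},{"travel": [0,0,0],"angular": [0,0,0],"grip": 0},{"travel": [0,0,0],"angular": [0,0,0],"grip": 0},{"travel": [0,0,0],"angular": [0,0,0],"grip": 0},{"travel": [0,0,0],"angular": [0,0,0],"grip": 0},{"travel": [0,0,0],"angular": [0,0,0],"grip": 0}], "newtons": 70}}

```text
t: 5.82
position: [0.5621, -0.106, 0.1191]
tcp_rot: [[-0.705, -0.129, 0.698], [-0.092, 0.992, 0.091], [-0.703, -0.0, -0.711]]
ft_force: [0.1, -0.2, 0.6]
opening: 0.436
```

```bash
python3 zoom.py side a7.png 300 160 150 112; python3 zoom.py top a8.png 300 180 130 97
```

```text
5.8667 [ 0.56219422 -0.10594003  0.11913093] [-1.10505576 -0.50947264  1.12521288] 0.43749497266953713
5.9167 [ 0.56217326 -0.10593778  0.1190702 ] [-0.75312593 -0.4495752   1.17066666] 0.4345607289818011
```

View pics/a7.png

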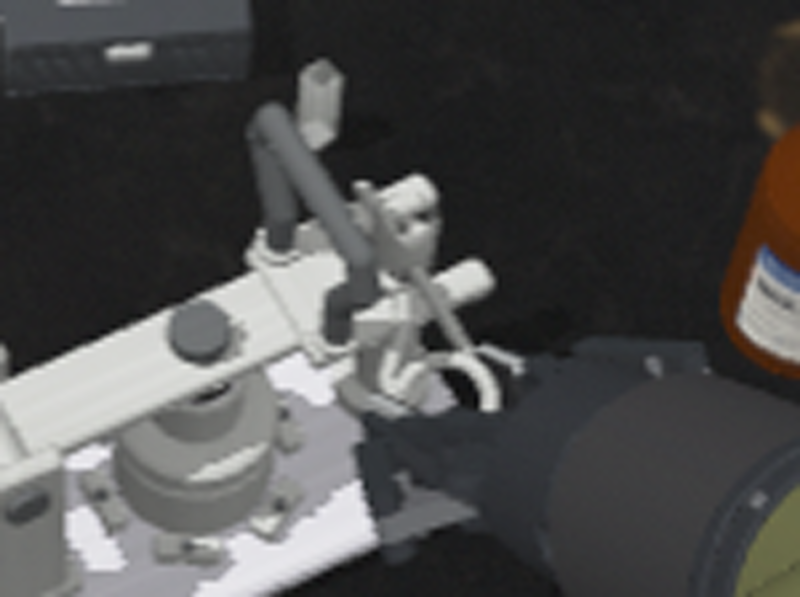

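View pics/a8.png

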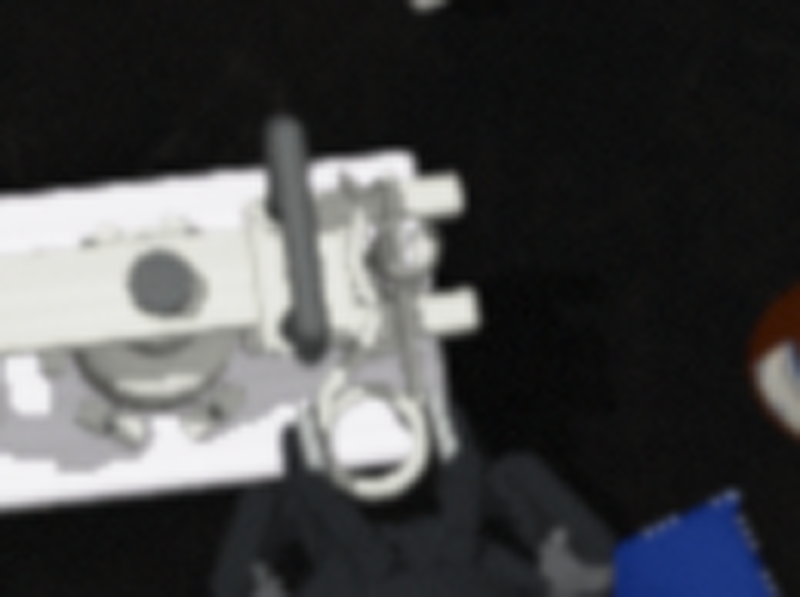

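The pads are closed on the coil with opening 0.436, and the frame hasn't moved. I'm pulling along frame −x.

Call:
{"op": "move_arm", "data": {"commands": [{"travel": [-4,-0.5,0],"angular": [0,0,0],"grip": 0},{"travel": [-4,-0.5,0],"angular": [0,0,0],"grip": 0},{"travel": [-4,-0.5,0],"angular": [0,0,0],"grip": 0},{"travel": [-4,-0.5,0],"angular": [0,0,0],"grip": 0},{"travel": [-4,-0.5,0],"angular": [0,0,0],"grip": 0},{"travel": [-4,-0.5,0],"angular": [0,0,0],"grip": 0},{"travel": [0,0,0],"angular": [0,0,0],"grip": 0}]}}

```text
t: 6.5
position: [0.5376, -0.1086, 0.1189]
tcp_rot: [[-0.705, -0.13, 0.698], [-0.092, 0.992, 0.092], [-0.704, 0.0, -0.711]]
ft_force: [-2.0, 1.8, 1.0]
opening: 0.434
```

```bash
python3 zoom.py side b1.png 260 160 190 142; python3 zoom.py top b2.png 265 190 130 97
```

```text
6.55 [ 0.53760199 -0.10865627  0.11870462] [-4.34643891  1.64202843  2.05204194] 0.4387578379277147
6.6 [ 0.53762031 -0.10873364  0.11850243] [-4.14194332  2.57171321  2.1336944 ] 0.43755632134350125
```

View pics/b1.png

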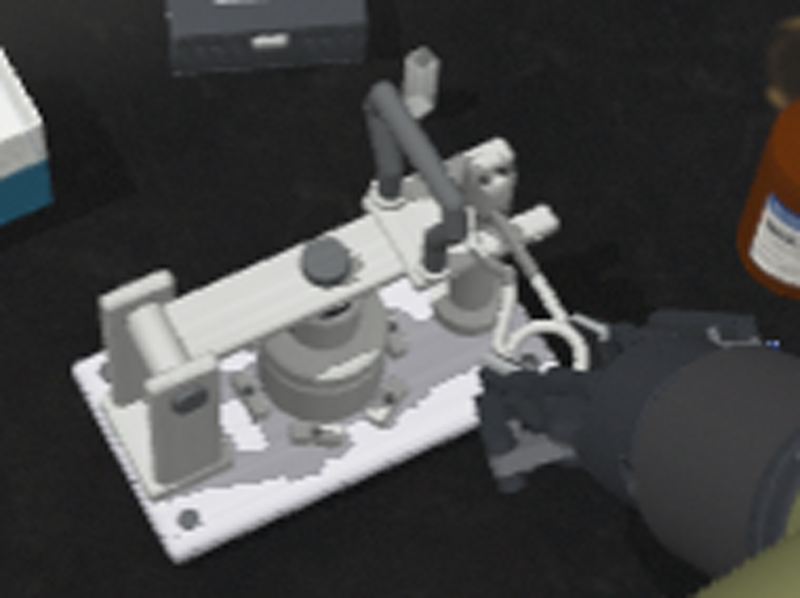

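View pics/b2.png

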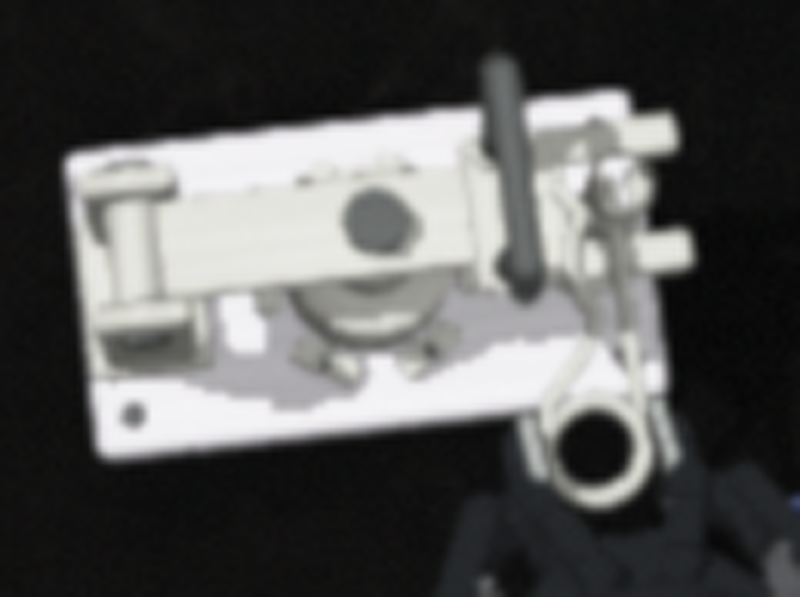

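The clip has snapped off the post and the frame is unmoved. I'll keep pulling straight until it's free.

Call:
{"op": "move_arm", "data": {"commands": [{"travel": [-6,-0.8,0],"angular": [0,0,0],"grip": 0},{"travel": [-6,-0.8,0],"angular": [0,0,0],"grip": 0},{"travel": [-6,-0.8,0],"angular": [0,0,0],"grip": 0},{"travel": [-6,-0.8,0],"angular": [0,0,0],"grip": 0},{"travel": [-6,-0.8,0],"angular": [0,0,0],"grip": 0},{"travel": [-8,-1,0],"angular": [0,0,0],"grip": 0},{"travel": [-8,-1,0],"angular": [0,0,0],"grip": 0},{"travel": [-8,-1,0],"angular": [0,0,0],"grip": 0},{"travel": [-8,-1,0],"angular": [0,0,0],"grip": 0},{"travel": [0,0,0],"angular": [0,0,0],"grip": 0}]}}

```text
t: 7.43
position: [0.4752, -0.1172, 0.1181]
tcp_rot: [[-0.706, -0.129, 0.697], [-0.092, 0.992, 0.091], [-0.703, 0.0, -0.712]]
ft_force: [0.2, -1.1, -1.5]
opening: 0.435
```

```bash
python3 zoom.py side b3.png 260 160 190 142; python3 zoom.py top b4.png 265 190 130 97
```

```text
7.4833 [ 0.47574701 -0.11709575  0.11848494] [ 1.25077736 -0.05788018 -0.91532512] 0.43895202702934116
7.5333 [ 0.47598929 -0.11704244  0.11850112] [-0.23885261  0.45193076 -1.131771  ] 0.4344004310272536
```

View pics/b3.png

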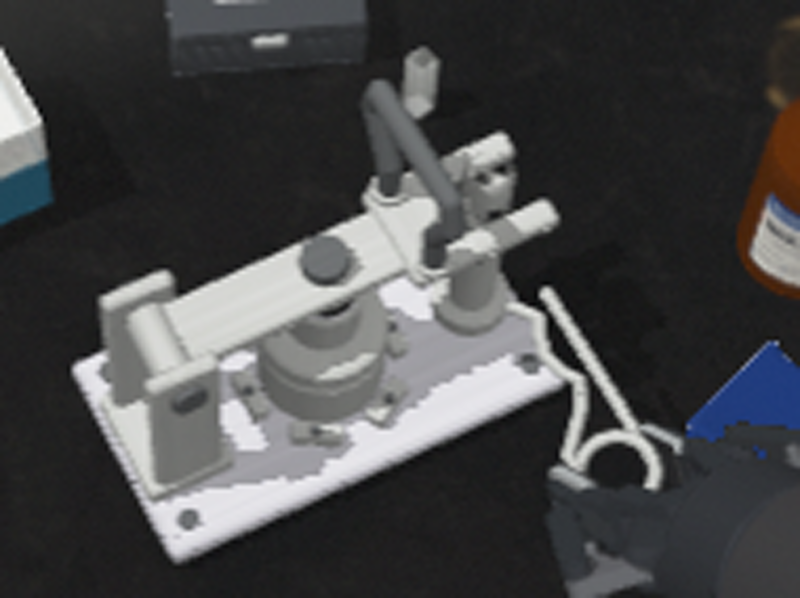

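View pics/b4.png

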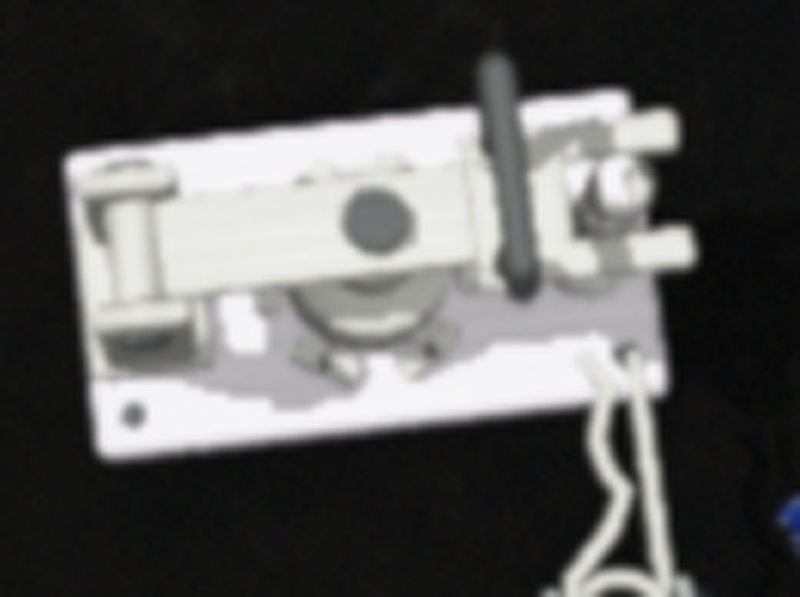

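The clip is clear of the post, the bar has popped up slightly, and the frame hasn't moved. I'm carrying the clip to the tray's left half. The target is tray (-55, +28) mm, which is world (0.548, 0.316).

Call:
{"op": "move_arm", "data": {"commands": [{"travel": [-5,0,30],"angular": [0,0,0],"grip": 0},{"travel": [0,0,35],"angular": [0,0,0],"grip": 0},{"travel": [0,0,35],"angular": [0,0,0],"grip": 0},{"travel": [0,0,32],"angular": [0,0,0],"grip": 0},{"travel": [5,30,0],"angular": [0,0,0],"grip": 0},{"travel": [7,39,0],"angular": [0,0,0],"grip": 0},{"travel": [7,39,0],"angular": [0,0,0],"grip": 0},{"travel": [7,39,0],"angular": [0,0,0],"grip": 0},{"travel": [7,39,0],"angular": [0,0,0],"grip": 0},{"travel": [7,39,0],"angular": [0,0,0],"grip": 0}]}}

```text
t: 8.37
position: [0.511, 0.1112, 0.2506]
tcp_rot: [[-0.704, -0.132, 0.698], [-0.093, 0.991, 0.093], [-0.704, 0.0, -0.711]]
ft_force: [1.1, -0.8, -1.3]
opening: 0.438
```

Call:
{"op": "move_arm", "data": {"commands": [{"travel": [7,39,0],"angular": [0,0,0],"grip": 0},{"travel": [7,39,0],"angular": [0,0,0],"grip": 0},{"travel": [7,39,0],"angular": [0,0,0],"grip": 0},{"travel": [7,39,0],"angular": [0,0,0],"grip": 0},{"travel": [7,39,0],"angular": [0,0,0],"grip": 0},{"travel": [4,39,0],"angular": [0,0,0],"grip": 0},{"travel": [0,10,0],"angular": [0,0,0],"grip": 0},{"travel": [0,0,0],"angular": [0,0,0],"grip": 0}]}}

```text
t: 9.03
position: [0.5501, 0.3552, 0.2481]
tcp_rot: [[-0.706, -0.132, 0.696], [-0.097, 0.991, 0.09], [-0.701, -0.004, -0.713]]
ft_force: [0.9, -0.7, -1.2]
opening: 0.435
```

```bash
python3 zoom.py side c1.png 120 200 190 142; python3 zoom.py top c2.png 130 180 130 97
```

```text
9.0833 [0.55008394 0.35355628 0.24845686] [-0.31940675 -1.8053532  -1.77302953] 0.4357187656208616
9.1333 [0.55009159 0.35250082 0.24905989] [ 0.06768444 -0.07153459 -1.6275493 ] 0.4371513171557784
```

View pics/c1.png

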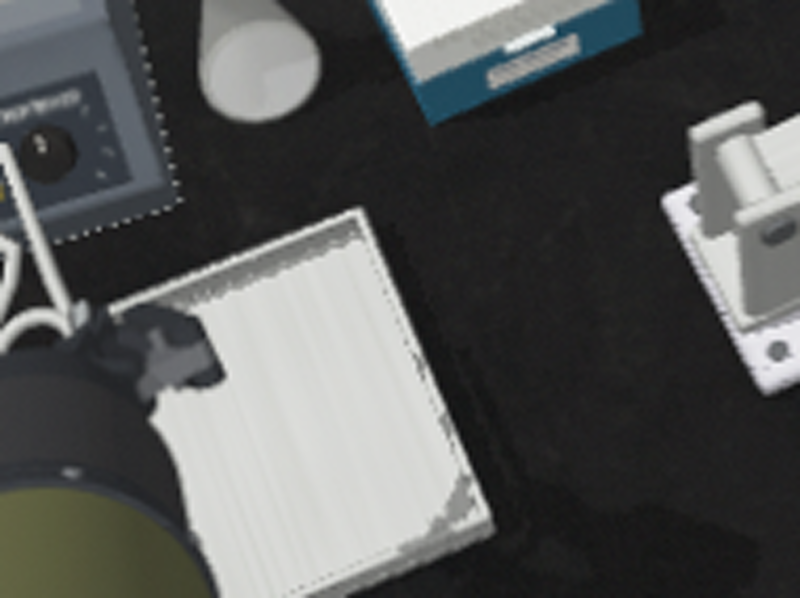

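View pics/c2.png

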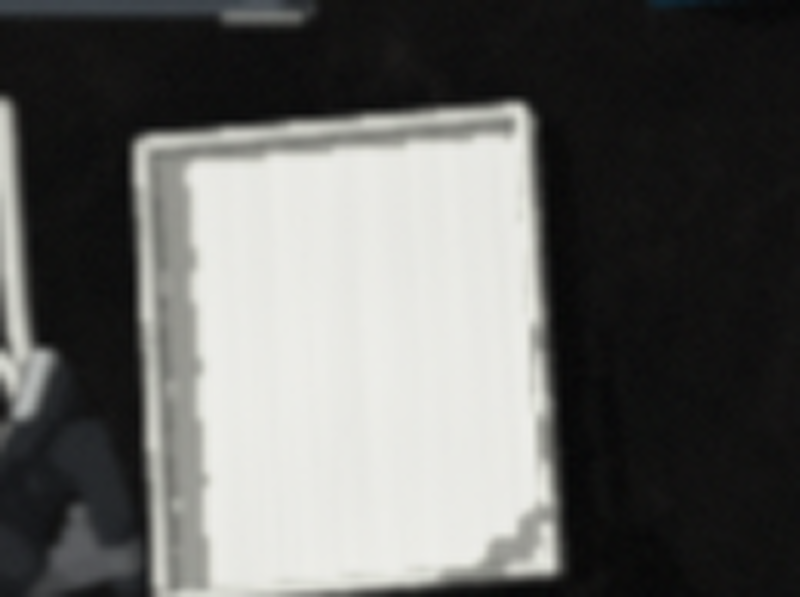

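I overshot in y by 36 mm. I'll shift back and go down to z≈0.08.

Call:
{"op": "move_arm", "data": {"commands": [{"travel": [-1,-18,0],"angular": [0,0,0],"grip": 0},{"travel": [-1,-18,0],"angular": [0,0,0],"grip": 0},{"travel": [0,0,-30],"angular": [0,0,0],"grip": 0},{"travel": [0,0,-35],"angular": [0,0,0],"grip": 0},{"travel": [0,0,-35],"angular": [0,0,0],"grip": 0},{"travel": [0,0,-35],"angular": [0,0,0],"grip": 0},{"travel": [0,0,-30],"angular": [0,0,0],"grip": 0},{"travel": [0,0,0],"angular": [0,0,0],"grip": 0},{"travel": [0,0,0],"angular": [0,0,0],"grip": 0}]}}

```text
t: 9.88
position: [0.5593, 0.2952, 0.1113]
tcp_rot: [[-0.738, -0.166, 0.654], [-0.128, 0.986, 0.107], [-0.663, -0.005, -0.749]]
ft_force: [-0.3, 1.0, -0.3]
opening: 0.435
```

```bash
python3 zoom.py side c3.png 120 200 190 142; python3 zoom.py top c4.png 130 180 130 97
```

```text
9.9333 [0.55956545 0.29647843 0.11322247] [ 0.13855613  0.76781318 -0.34447823] 0.4341357885251464
9.9833 [0.55961409 0.29722009 0.11408341] [-0.48138258  0.46748128 -0.57009965] 0.43843263788102743
```

View pics/c3.png

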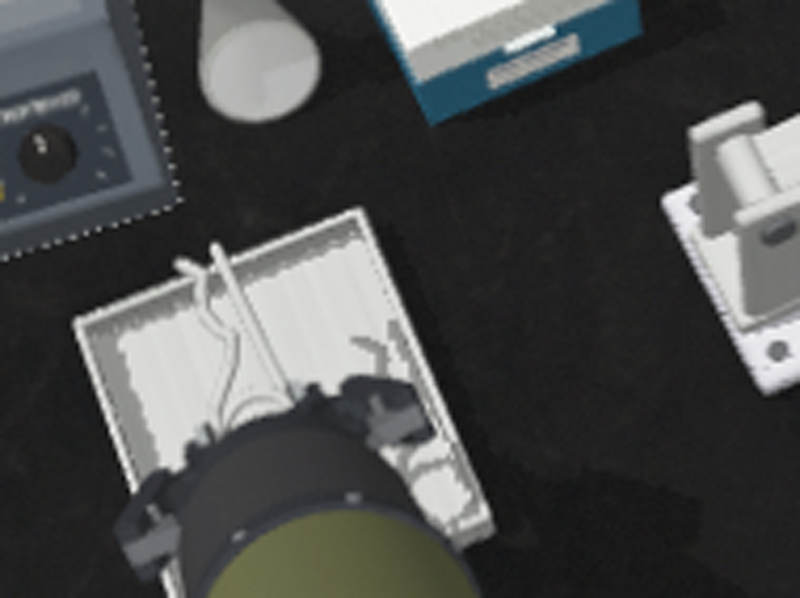

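View pics/c4.png

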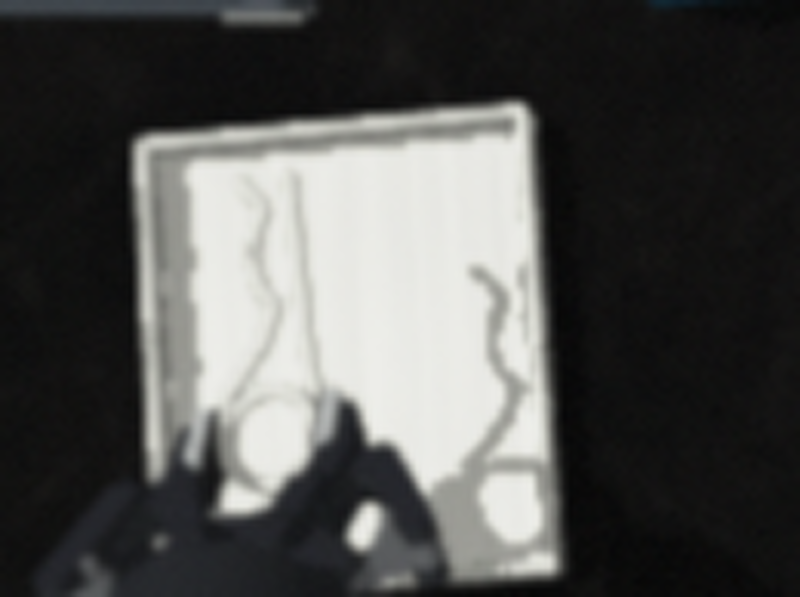

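```bash
python3 -c "
from h import *
s=state();print(np.round(s['q'],3),s['position'])"
```

```text
[ 0.937 -0.339 -0.914  0.902 -0.632 -2.99 ] [0.55961409 0.29722009 0.11408341]
```

The slow rows came from joint 6 sitting at its -2.99 limit. I'll yaw the tool towards radial, which relieves it, and lay the clip diagonally.

Call:
{"op": "move_arm", "data": {"commands": [{"travel": [0,0,0],"angular": [0,0,0.08],"grip": 0},{"travel": [-2,2,0],"angular": [0,0,0.08],"grip": 0},{"travel": [-2,2,0],"angular": [0,0,0.08],"grip": 0},{"travel": [-1,2,0],"angular": [0.027,-0.064,0],"grip": 0},{"travel": [0,0,-15],"angular": [0,0,0],"grip": 0},{"travel": [0,0,-15],"angular": [0,0,0],"grip": 0},{"travel": [0,0,0],"angular": [0,0,0],"grip": 0},{"travel": [0,0,0],"angular": [0,0,0],"grip": 0}]}}

```text
t: 10.65
position: [0.5557, 0.3015, 0.0835]
tcp_rot: [[-0.646, -0.395, 0.653], [-0.283, 0.919, 0.276], [-0.709, -0.006, -0.705]]
ft_force: [-0.7, -0.0, -0.5]
opening: 0.436
```

```bash
python3 -c "
from h import *
s=state();print(np.round(s['q'],3),s['position'])"
```

```text
[ 0.784 -0.384 -1.058  1.086 -0.305 -2.906] [0.55573101 0.30147196 0.08347096]
```

Joint 3 is near its limit with this tilt. I'll move the coil 25 mm further out and reduce the tilt to about 35°.

Call:
{"op": "move_arm", "data": {"commands": [{"travel": [12,2,0],"angular": [-0.035,0.08,0],"grip": 0},{"travel": [12,2,0],"angular": [-0.035,0.08,0],"grip": 0},{"travel": [0,0,0],"angular": [0,0,0],"grip": 0},{"travel": [0,0,-10],"angular": [0,0,0],"grip": 0},{"travel": [0,0,-10],"angular": [0,0,0],"grip": 0},{"travel": [0,0,-10],"angular": [0,0,0],"grip": 0},{"travel": [0,0,-10],"angular": [0,0,0],"grip": 0},{"travel": [0,0,0],"angular": [0,0,0],"grip": 0},{"travel": [0,0,0],"angular": [0,0,0],"grip": 0}]}}

```text
t: 11.4
position: [0.5777, 0.3003, 0.0489]
tcp_rot: [[-0.708, -0.387, 0.591], [-0.306, 0.922, 0.237], [-0.636, -0.013, -0.771]]
ft_force: [-0.0, -1.2, -1.1]
opening: 0.434
```

```bash
python3 zoom.py side d3.png 120 200 190 142; python3 zoom.py top d4.png 130 180 130 97;  python3 -c "
from h import *
s=state();print(np.round(s['q'],3),s['position'],s['tcp_rot'])"
```

```text
11.45 [0.5779538  0.30063039 0.04960255] [-0.38581765 -0.1601179  -0.50669892] 0.43316322835119064
11.5 [0.57803139 0.30079253 0.04986173] [-0.01488901  0.95163167 -1.25705246] 0.43277314136539274
[ 0.811 -0.24  -0.938  0.884 -0.349 -2.744] [0.57803139 0.30079253 0.04986173] [[-0.70765674 -0.38684647  0.59124592]
 [-0.30522756  0.92206526  0.23797433]
 [-0.63722686 -0.01206041 -0.77058191]]
```

View pics/d3.png

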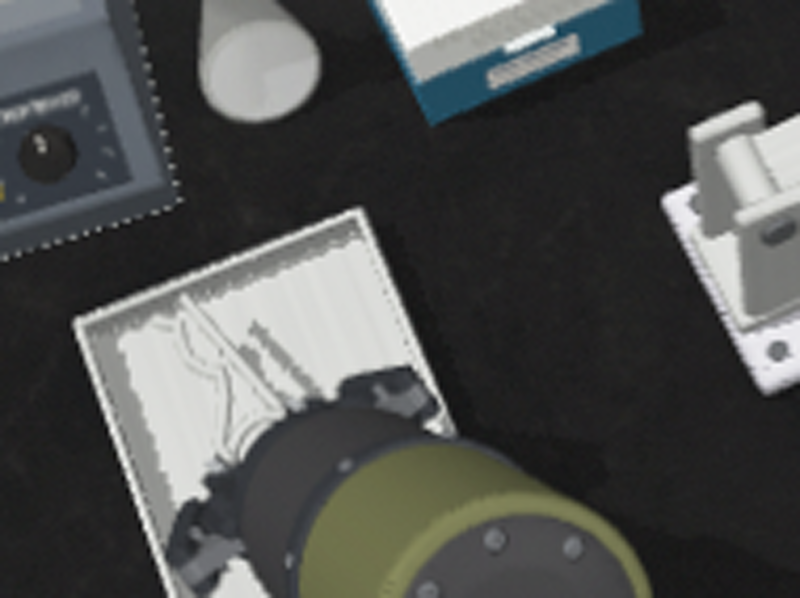

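View pics/d4.png

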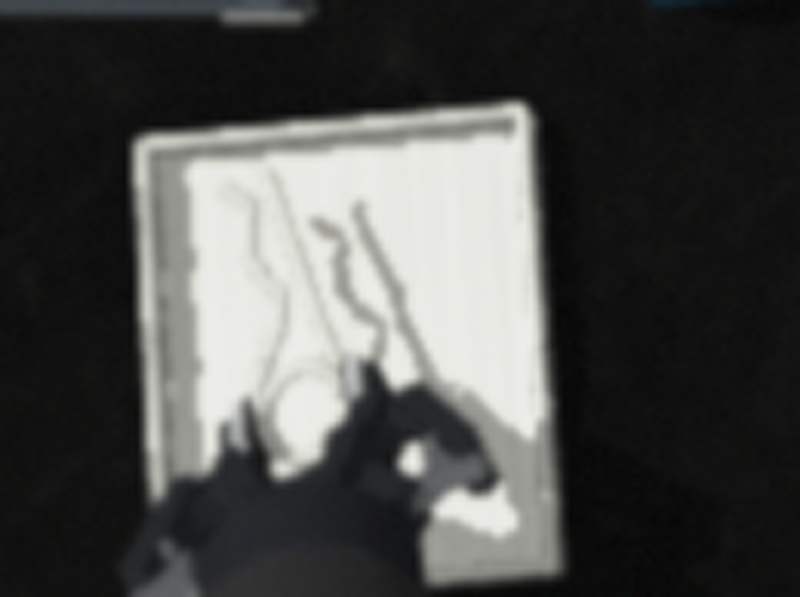

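Both the clip's coil and its leg tips are inside the tray outline. I'm lowering gently.

Call:
{"op": "move_arm", "data": {"commands": [{"travel": [0,0,-5],"angular": [0,0,0],"grip": 0},{"travel": [0,0,-5],"angular": [0,0,0],"grip": 0},{"travel": [0,0,-4],"angular": [0,0,0],"grip": 0},{"travel": [0,0,-3],"angular": [0,0,0],"grip": 0},{"travel": [0,0,0],"angular": [0,0,0],"grip": 0},{"travel": [0,0,0],"angular": [0,0,0],"grip": 0}]}}

```text
t: 12.0
position: [0.5779, 0.3, 0.0316]
tcp_rot: [[-0.709, -0.386, 0.591], [-0.306, 0.922, 0.237], [-0.636, -0.013, -0.772]]
ft_force: [-0.2, 0.5, -1.6]
opening: 0.439
```

Call:
{"op": "move_arm", "data": {"commands": [{"travel": [0,0,-2],"angular": [0,0,0],"grip": 0},{"travel": [0,0,-2],"angular": [0,0,0],"grip": 0},{"travel": [0,0,-2],"angular": [0,0,0],"grip": 0},{"travel": [0,0,0],"angular": [0,0,0],"grip": 0}]}}

```text
t: 12.33
position: [0.5774, 0.2997, 0.0243]
tcp_rot: [[-0.709, -0.386, 0.59], [-0.306, 0.922, 0.236], [-0.635, -0.013, -0.772]]
ft_force: [0.2, 1.0, -0.9]
opening: 0.435
```

Call:
{"op": "move_arm", "data": {"commands": [{"travel": [0,0,0],"angular": [0,0,0],"grip": 0.46},{"travel": [0,0,0],"angular": [0,0,0],"grip": 0.5},{"travel": [0,0,0],"angular": [0,0,0],"grip": 0.55},{"travel": [0,0,0],"angular": [0,0,0],"grip": 0.6},{"travel": [0,0,0],"angular": [0,0,0],"grip": 0.6},{"travel": [-6,-2.5,8],"angular": [0,0,0],"grip": 0.6},{"travel": [-6,-2.5,8],"angular": [0,0,0],"grip": 0.6},{"travel": [-6,-2.5,8],"angular": [0,0,0],"grip": 0.6},{"travel": [-12,-5,16],"angular": [0,0,0],"grip": 0.6},{"travel": [-12,-5,16],"angular": [0,0,0],"grip": 0.8}]}}

```text
t: 13.17
position: [0.5349, 0.2818, 0.0804]
tcp_rot: [[-0.71, -0.386, 0.589], [-0.306, 0.922, 0.236], [-0.634, -0.013, -0.773]]
ft_force: [0.1, -0.5, 1.7]
opening: 0.728
```

```bash
python3 zoom.py side d5.png 120 200 190 142; python3 zoom.py top d6.png 130 180 130 97;  python3 -c "
from h import *
s=state();print(np.round(s['q'],3),s['position'],s['tcp_rot'])"
```

```text
13.2167 [0.53490189 0.28278658 0.08536347] [2.40014483 2.31026466 2.22657746] 0.7965094039392921
13.2667 [0.53548773 0.28399852 0.08499789] [-0.1532168   1.28094982  0.70086247] 0.7996336560610764
[ 0.921 -0.437 -0.989  0.726 -0.512 -2.641] [0.53548773 0.28399852 0.08499789] [[-0.70626043 -0.38777875  0.59230384]
 [-0.30373648  0.92170341  0.24126119]
 [-0.63948444 -0.00951105 -0.76874521]]
```

View pics/d5.png

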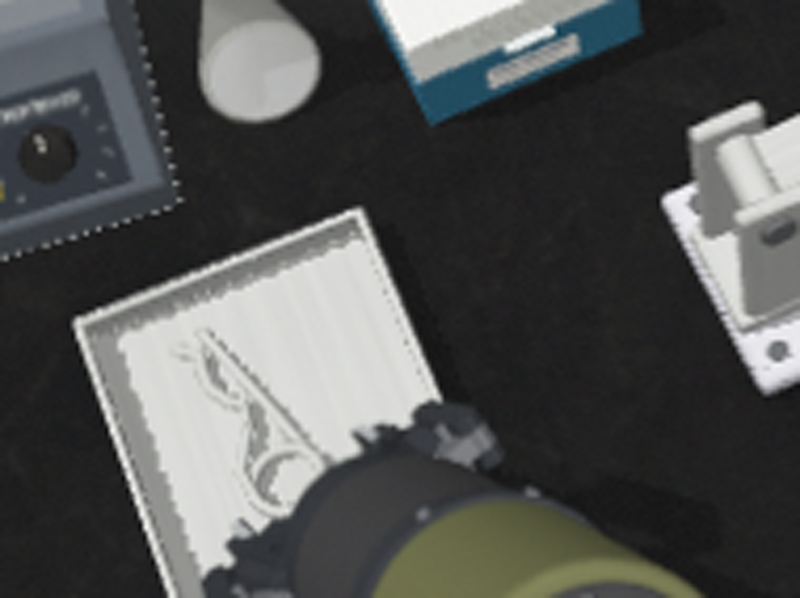

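View pics/d6.png

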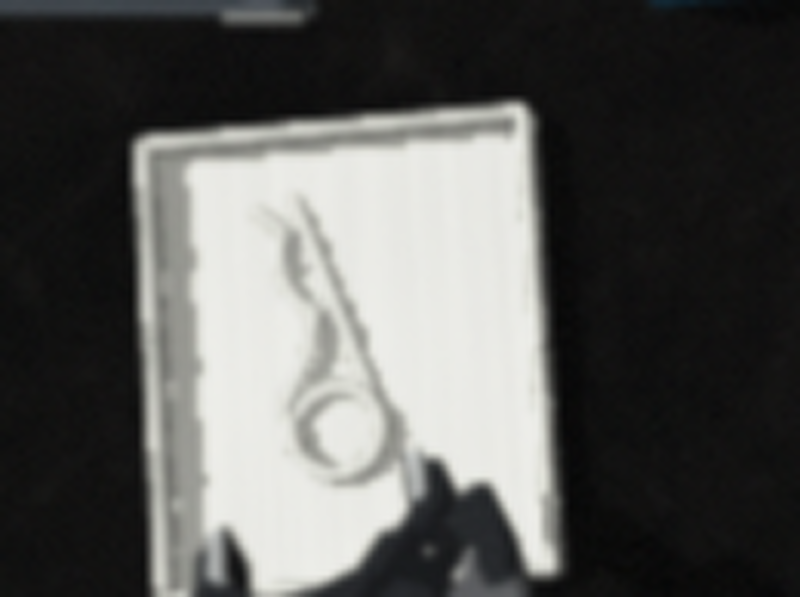

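The clip lies flat in the tray, with its coil near pixel (345,430) in the top crop. Now for the clamp bar: I'll compute the reorientation and the current rod position.

```bash
cat > tgt.py <<'E'
from h import *
from scipy.spatial.transform import Rotation as Ro
np.set_printoptions(precision=4,suppress=True)
def tool(theta,leany=0.0):
    # vertical, jaws along frame y; leany: body leans to frame +y
    fx=np.array([np.cos(theta),np.sin(theta),0]);fy=np.array([-np.sin(theta),np.cos(theta),0])
    R=np.c_[-fx,fy,[0,0,-1]]
    return Ro.from_rotvec(-leany*fx).as_matrix()@R
def dl(R,p):
    s=state(); return Ro.from_matrix(R@np.array(s['tcp_rot']).T).as_rotvec(),(np.array(p)-s['position'])*1e3
E
python3 - <<'E'
from tgt import *
print(dl(tool(.13),[.6215,-.076,.29]))
E
```

```text
(array([-0.1728,  0.6742, -0.2607]), array([  86.0123, -359.9985,  205.0021]))
```

Call:
{"op": "move_arm", "data": {"commands": [{"travel": [0,0,35],"angular": [0,0,0],"grip": 0.8},{"travel": [0,0,35],"angular": [0,0,0],"grip": 1},{"travel": [5,0,35],"angular": [-0.0216,0.0843,-0.0326],"grip": 1},{"travel": [10,0,35],"angular": [-0.0216,0.0843,-0.0326],"grip": 1},{"travel": [10,0,35],"angular": [-0.0216,0.0843,-0.0326],"grip": 1},{"travel": [10,-10,30],"angular": [-0.0216,0.0843,-0.0326],"grip": 1},{"travel": [10,-30,0],"angular": [-0.0216,0.0843,-0.0326],"grip": 1},{"travel": [10,-35,0],"angular": [-0.0216,0.0843,-0.0326],"grip": 1},{"travel": [10,-35,0],"angular": [-0.0216,0.0843,-0.0326],"grip": 1},{"travel": [10,-35,0],"angular": [-0.0216,0.0843,-0.0326],"grip": 1}]}}

```text
t: 14.1
position: [0.6107, 0.1356, 0.2805]
tcp_rot: [[-0.991, -0.133, 0.007], [-0.133, 0.991, -0.003], [-0.006, -0.003, -1.0]]
ft_force: [0.3, 0.6, 0.2]
opening: 0.997
```

```bash
python3 - <<'E'
from tgt import *
s=state();print(s['t'],s['position'],np.array(s['q']))
print(dl(tool(.13),[.6215,-.076,.29]))
for n in ['side','top']:
    c=shot(n); m=np.zeros((480,640),bool); m[180:275,320:395]=1
    P=cloud(c,m); rz=P[(P[:,2]>.187)&(P[:,2]<.215)&(P[:,1]<-.05)]
    print(n,len(rz),rz.mean(0) if len(rz) else '',(rz.min(0)+rz.max(0))/2,rz.min(0),rz.max(0))
E
```

```text
14.1 [0.6107 0.1356 0.2805] [ 0.5411  0.1091  0.214   0.0057 -1.6712 -1.9783]
(array([ 0.0026,  0.0067, -0.003 ]), array([  10.8019, -211.5724,    9.5332]))
side 244 [ 0.6181 -0.0727  0.1953] [ 0.6191 -0.0728  0.1943] [ 0.5811 -0.0828  0.1875] [ 0.6571 -0.0628  0.2011]
top 224 [ 0.6204 -0.0733  0.1961] [ 0.6212 -0.0735  0.1943] [ 0.5834 -0.0828  0.1872] [ 0.6591 -0.0641  0.2015]
```

Call:
{"op": "move_arm", "data": {"commands": [{"travel": [2,-39,2],"angular": [0,0,0],"grip": 1},{"travel": [2,-39,2],"angular": [0,0,0],"grip": 1},{"travel": [2,-39,2],"angular": [0,0,0],"grip": 1},{"travel": [2,-39,2],"angular": [0,0,0],"grip": 1},{"travel": [1,-36,2],"angular": [0,0,0],"grip": 1},{"travel": [1,-17,0],"angular": [0,0,0],"grip": 1},{"travel": [0,0,0],"angular": [0,0,0],"grip": 0.7},{"travel": [0,0,0],"angular": [0,0,0],"grip": 0.7},{"travel": [0,0,-30],"angular": [0,0,0],"grip": 0.7},{"travel": [0,0,0],"angular": [0,0,0],"grip": 0.7}]}}

```text
t: 15.03
position: [0.6185, -0.0704, 0.2546]
tcp_rot: [[-0.991, -0.135, 0.003], [-0.135, 0.991, -0.001], [-0.003, -0.002, -1.0]]
ft_force: [0.3, 0.4, -2.9]
opening: 0.698
```

```bash
python3 - <<'E'
from tgt import *
s=state();print(s['t'],s['position'],np.array(s['q']))
print(dl(tool(.13),[.6205,-.0735,.19]))
E
```

```text
15.0333 [ 0.6185 -0.0704  0.2546] [ 0.2088  0.0984  0.1567  0.0018 -1.6267 -1.6439]
(array([ 0.0012,  0.0027, -0.0056]), array([  1.9616,  -3.0755, -64.5534]))
```

Call:
{"op": "move_arm", "data": {"commands": [{"travel": [0.5,-1,-16],"angular": [0,0,0],"grip": 0.7},{"travel": [0.5,-1,-16],"angular": [0,0,0],"grip": 0.7},{"travel": [0.5,-1,-16],"angular": [0,0,0],"grip": 0.7},{"travel": [0.5,0,-16],"angular": [0,0,0],"grip": 0.7},{"travel": [0,0,0],"angular": [0,0,0],"grip": 0.7},{"travel": [0,0,0],"angular": [0,0,0],"grip": 0.7}]}}

```text
t: 15.53
position: [0.6215, -0.0743, 0.1961]
tcp_rot: [[-0.991, -0.135, 0.008], [-0.135, 0.991, -0.003], [-0.008, -0.004, -1.0]]
ft_force: [0.3, 0.1, 0.7]
opening: 0.702
```

```bash
python3 zoom.py side e1.png 300 140 150 112; python3 zoom.py top e2.png 280 180 130 97
```

```text
15.5833 [ 0.62199655 -0.07450227  0.19751165] [-0.51703428 -0.31317433 -0.04671761] 0.698498893596154
15.6333 [ 0.62223598 -0.07461393  0.19810259] [ 0.32669028  0.27837195 -0.51789001] 0.7011955226715131
```

View pics/e1.png

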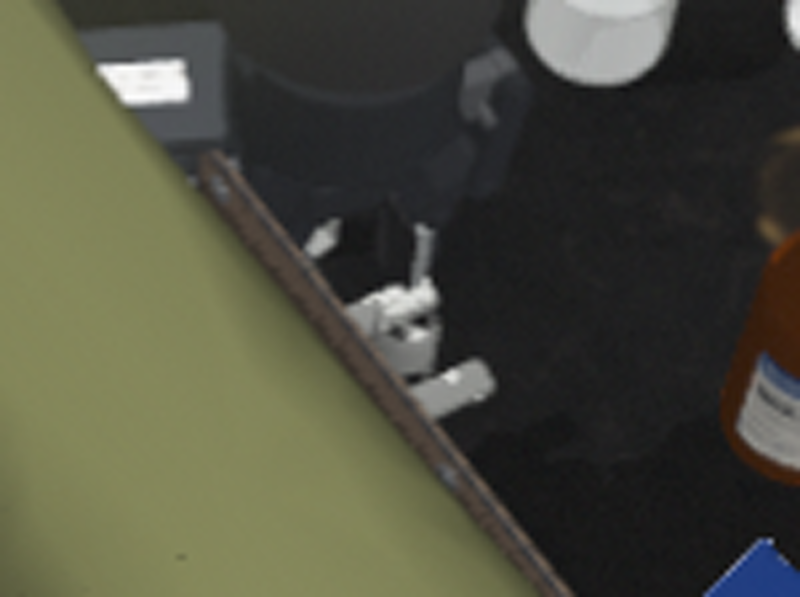

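View pics/e2.png

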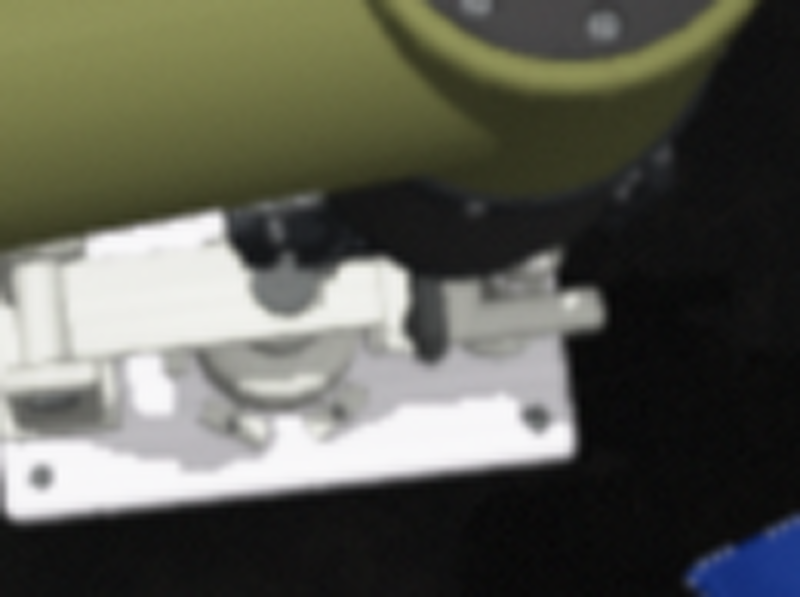

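The view is mostly occluded by the arm, but the rod is between the fingers in the model and there's no contact force. I'll drop 8 mm and close gently.

Call:
{"op": "move_arm", "data": {"commands": [{"travel": [-1,1,-8],"angular": [0,0,0],"grip": 0.5},{"travel": [0,0,0],"angular": [0,0,0],"grip": 0.3},{"travel": [0,0,0],"angular": [0,0,0],"grip": 0.2},{"travel": [0,0,0],"angular": [0,0,0],"grip": 0.1},{"travel": [0,0,0],"angular": [0,0,0],"grip": 0},{"travel": [0,0,0],"angular": [0,0,0],"grip": 0},{"travel": [0,0,0],"angular": [0,0,0],"grip": 0}], "newtons": 35}}

```text
t: 16.22
position: [0.6206, -0.0736, 0.1885]
tcp_rot: [[-0.991, -0.135, 0.01], [-0.135, 0.991, -0.002], [-0.009, -0.003, -1.0]]
ft_force: [-1.7, 3.5, 0.9]
opening: 0.128
```

```bash
python3 - <<'E'
from tgt import *
s=state();print(s['t'],s['position'],s['ft_force'],s['ft_torque'],s['opening'])
th=.13; f=np.array([.6155,-.032]); fx=np.array([np.cos(th),np.sin(th)]);fy=np.array([-np.sin(th),np.cos(th)])
d=np.array(s['position'][:2])-f; print('frame xy',d@fx,d@fy)
E
```

```text
16.2167 [ 0.6206 -0.0736  0.1885] [-1.6885  3.4561  0.9362] [ 1.3213  0.6025 -0.0724] 0.12788236169722852
frame xy -0.0003166000333679588 -0.04189142778518743
```

```bash
cat > arc.py <<'E'
import numpy as np,sys
def pos(b):
    a=np.deg2rad(150.02)-b; return np.array([85+150.1*np.cos(a),111+150.1*np.sin(a)])
b0=float(sys.argv[1]);db=float(sys.argv[2]);n=int(sys.argv[3]);th=.13
for i in range(n):
    d=pos(b0+db*(i+1))-pos(b0+db*i)
    print(round(b0+db*(i+1),3),np.round([-np.sin(th)*d[0],np.cos(th)*d[0],d[1]],1))
E
python3 arc.py .045 .05 40
```

```text
0.095 [-0.5  4.2  6.2]
0.145 [-0.6  4.5  6. ]
0.195 [-0.6  4.8  5.8]
0.245 [-0.7  5.   5.5]
0.295 [-0.7  5.3  5.3]
0.345 [-0.7  5.6  5. ]
0.395 [-0.8  5.8  4.7]
0.445 [-0.8  6.   4.4]
0.495 [-0.8  6.2  4.1]
0.545 [-0.8  6.4  3.8]
0.595 [-0.9  6.6  3.4]
0.645 [-0.9  6.8  3.1]
0.695 [-0.9  6.9  2.8]
0.745 [-0.9  7.   2.4]
0.795 [-0.9  7.2  2.1]
0.845 [-0.9  7.2  1.7]
0.895 [-1.   7.3  1.3]
0.945 [-1.   7.4  1. ]
0.995 [-1.   7.4  0.6]
1.045 [-1.   7.4  0.2]
1.095 [-1.   7.4 -0.2]
1.145 [-1.   7.4 -0.5]
1.195 [-1.   7.4 -0.9]
1.245 [-1.   7.3 -1.3]
1.295 [-0.9  7.3 -1.7]
1.345 [-0.9  7.2 -2. ]
1.395 [-0.9  7.1 -2.4]
1.445 [-0.9  6.9 -2.7]
1.495 [-0.9  6.8 -3.1]
1.545 [-0.9  6.6 -3.4]
1.595 [-0.8  6.4 -3.7]
1.645 [-0.8  6.3 -4.1]
1.695 [-0.8  6.  -4.4]
1.745 [-0.8  5.8 -4.7]
1.795 [-0.7  5.6 -5. ]
1.845 [-0.7  5.3 -5.2]
1.895 [-0.7  5.1 -5.5]
1.945 [-0.6  4.8 -5.7]
1.995 [-0.6  4.5 -6. ]
2.045 [-0.5  4.2 -6.2]
```

Call:
{"op": "move_arm", "data": {"commands": [{"travel": [-0.5,4.2,6.2],"angular": [-0.02,-0.0026,0],"grip": 0},{"travel": [-0.6,4.5,6],"angular": [-0.02,-0.0026,0],"grip": 0},{"travel": [-0.6,4.8,5.8],"angular": [-0.02,-0.0026,0],"grip": 0},{"travel": [-0.7,5,5.5],"angular": [-0.02,-0.0026,0],"grip": 0},{"travel": [0,0,0],"angular": [0,0,0],"grip": 0}]}}

```text
t: 16.63
position: [0.6182, -0.0547, 0.2136]
tcp_rot: [[-0.991, -0.135, 0.021], [-0.137, 0.987, -0.085], [-0.01, -0.087, -0.996]]
ft_force: [-0.4, -1.7, 0.6]
opening: 0.13
```

```bash
python3 zoom.py side e3.png 260 140 190 142; python3 zoom.py top e4.png 265 180 130 97
```

```text
16.6833 [ 0.61822935 -0.0548649   0.21339051] [-0.51887728 -1.8740569   0.89214972] 0.12827569351787854
16.7333 [ 0.61824363 -0.05506146  0.21319383] [-0.50666836 -1.4758553   1.32138278] 0.12732066981591156
```

View pics/e3.png

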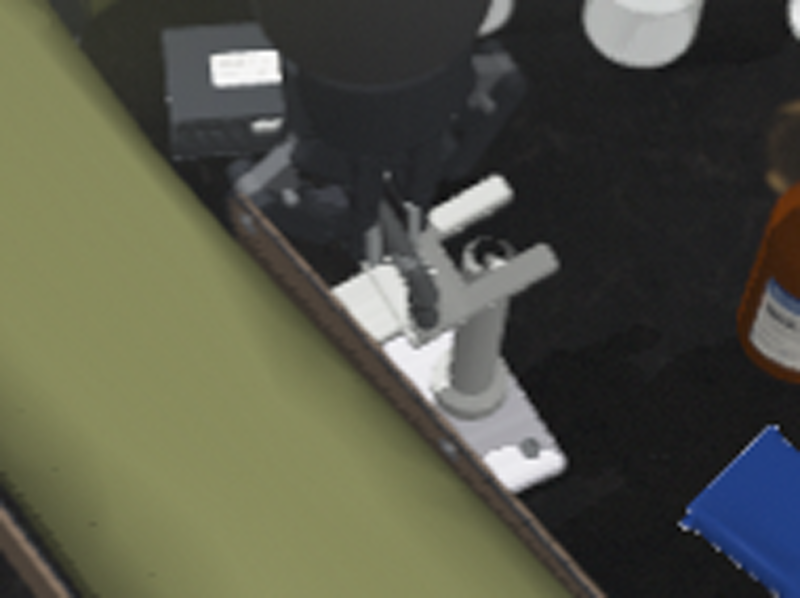

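View pics/e4.png

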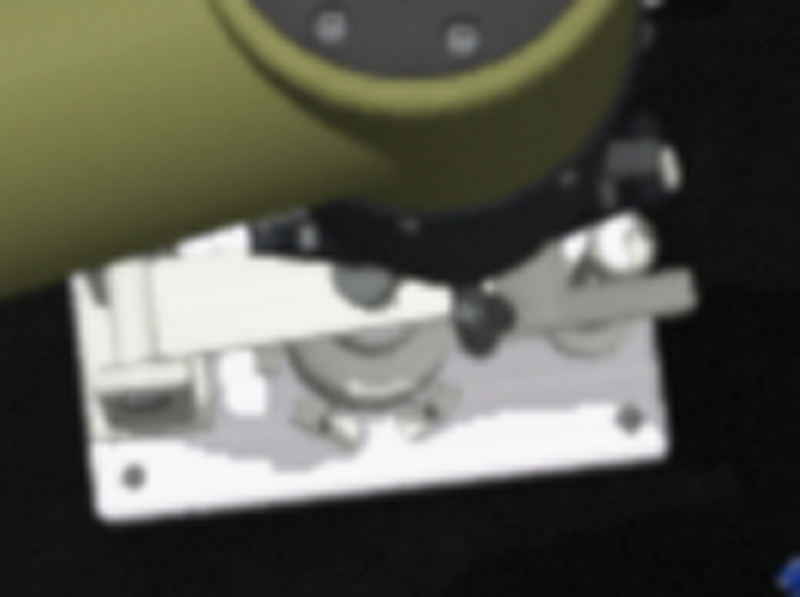

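The bar is rising with low force and the frame is in place. Continuing along the arc.

Call:
{"op": "move_arm", "data": {"commands": [{"travel": [-0.7,5.3,5.3],"angular": [-0.02,-0.0026,0],"grip": 0},{"travel": [-0.7,5.6,5],"angular": [-0.02,-0.0026,0],"grip": 0},{"travel": [-0.8,5.8,4.7],"angular": [-0.02,-0.0026,0],"grip": 0},{"travel": [-0.8,6,4.4],"angular": [-0.02,-0.0026,0],"grip": 0},{"travel": [-0.8,6.2,4.1],"angular": [-0.02,-0.0026,0],"grip": 0},{"travel": [-0.8,6.4,3.8],"angular": [-0.02,-0.0026,0],"grip": 0},{"travel": [0,0,0],"angular": [0,0,0],"grip": 0}]}}

```text
t: 17.32
position: [0.6139, -0.0204, 0.2412]
tcp_rot: [[-0.991, -0.131, 0.038], [-0.136, 0.97, -0.203], [-0.01, -0.207, -0.978]]
ft_force: [-1.0, -3.3, 4.0]
opening: 0.124
```

```bash
cat > chk.py <<'E'
from tgt import *
s=state();print(s['t'],np.array(s['position']),np.array(s['ft_force']),s['opening'],np.array(s['q']))
th=.13; f=np.array([.6155,-.032]); fx=np.array([np.cos(th),np.sin(th)]);fy=np.array([-np.sin(th),np.cos(th)])
p=np.array(s['position'])-.002*np.array(s['tcp_rot'])[:,2]
d=p[:2]-f; y=d@fy*1e3; z=p[2]*1e3
print('frame x,y,z',d@fx*1e3,y,z,'radius',np.hypot(y-85,z-111),'beta',np.deg2rad(150.02)-np.arctan2(z-111,y-85))
E
python3 chk.py
```

```text
17.3167 [ 0.6139 -0.0204  0.2412] [-1.0078 -3.3223  4.0057] 0.12362691574152267 [ 0.4021  0.0475 -0.0054  0.2034 -1.5639 -1.8432]
frame x,y,z -0.14136837327197 12.098517367781096 243.1342725228196 radius 150.9108748404517 beta 0.5433817287350906
```

Call:
{"op": "move_arm", "data": {"commands": [{"travel": [-0.9,6.6,3.4],"angular": [-0.02,-0.0026,0],"grip": 0},{"travel": [-0.9,6.8,3.1],"angular": [-0.02,-0.0026,0],"grip": 0},{"travel": [-0.9,6.9,2.8],"angular": [-0.02,-0.0026,0],"grip": 0},{"travel": [-0.9,7,2.4],"angular": [-0.02,-0.0026,0],"grip": 0},{"travel": [-0.9,7.2,2.1],"angular": [-0.02,-0.0026,0],"grip": 0},{"travel": [-0.9,7.2,1.7],"angular": [-0.02,-0.0026,0],"grip": 0},{"travel": [-1,7.3,1.3],"angular": [-0.02,-0.0026,0],"grip": 0},{"travel": [-1,7.4,1],"angular": [-0.02,-0.0026,0],"grip": 0},{"travel": [0,0,0],"angular": [0,0,0],"grip": 0}]}}

```text
t: 18.07
position: [0.6067, 0.0357, 0.2606]
tcp_rot: [[-0.99, -0.124, 0.059], [-0.137, 0.924, -0.357], [-0.011, -0.362, -0.932]]
ft_force: [-1.9, -1.8, 8.4]
opening: 0.126
```

```bash
python3 chk.py
```

```text
18.0667 [0.6067 0.0357 0.2606] [-1.8869 -1.8271  8.4082] 0.1259024273026382 [ 0.5658  0.0571 -0.0345  0.3402 -1.6262 -2.007 ]
frame x,y,z 0.061828867271849705 68.99106713818628 262.45636330193105 radius 152.30008508211867 beta 0.9422376741429739
```

Call:
{"op": "move_arm", "data": {"commands": [{"travel": [-1,7.4,0.8],"angular": [-0.02,-0.0026,0],"grip": 0},{"travel": [-1,7.4,0.4],"angular": [-0.02,-0.0026,0],"grip": 0},{"travel": [-1,7.4,0],"angular": [-0.02,-0.0026,0],"grip": 0},{"travel": [-1,7.4,-0.4],"angular": [-0.02,-0.0026,0],"grip": 0},{"travel": [-1,7.4,-0.8],"angular": [-0.02,-0.0026,0],"grip": 0},{"travel": [-1,7.3,-1.2],"angular": [-0.02,-0.0026,0],"grip": 0},{"travel": [-0.9,7.3,-1.6],"angular": [-0.02,-0.0026,0],"grip": 0},{"travel": [-0.9,7.2,-2],"angular": [-0.02,-0.0026,0],"grip": 0},{"travel": [0,0,0],"angular": [0,0,0],"grip": 0}]}}

```text
t: 18.82
position: [0.5991, 0.0957, 0.2562]
tcp_rot: [[-0.99, -0.115, 0.079], [-0.14, 0.855, -0.5], [-0.01, -0.506, -0.862]]
ft_force: [-2.0, 3.3, 11.6]
opening: 0.123
```

```bash
python3 chk.py;  python3 zoom.py side e5.png 220 140 190 142; python3 zoom.py top e6.png 225 150 170 127
```

```text
18.8167 [0.5991 0.0957 0.2562] [-1.9648  3.3187 11.6018] 0.1229564348247577 [ 0.712   0.1156 -0.0562  0.448  -1.6861 -2.1586]
frame x,y,z 0.29439644308537627 129.73201577646287 257.95195182986726 radius 153.60934015232715 beta 1.3430342181118693
18.8667 [0.59912177 0.09564044 0.25626015] [-3.34835804  3.5746978  12.33983874] 0.1280858789456514
18.9167 [0.59913965 0.09555818 0.25624154] [-2.06020722  3.09730289 11.88961831] 0.12267179839670986
```

View pics/e5.png

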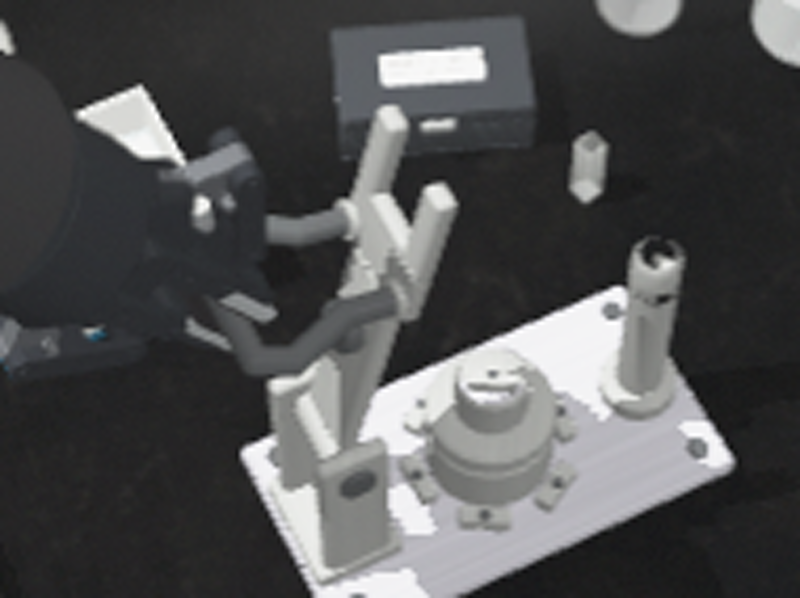

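View pics/e6.png

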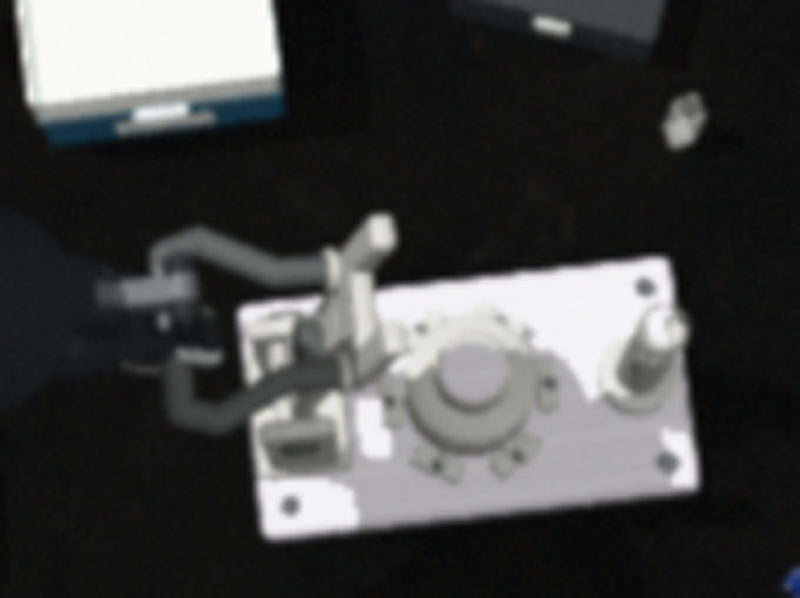

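The bar is past vertical, the vessel is uncovered and the frame is in place. There's a mild radial push, so I'm easing outward slightly while continuing.

Call:
{"op": "move_arm", "data": {"commands": [{"travel": [-0.9,7.3,-1.9],"angular": [-0.02,-0.0026,0],"grip": 0},{"travel": [-0.9,7.1,-2.3],"angular": [-0.02,-0.0026,0],"grip": 0},{"travel": [-0.9,7,-2.6],"angular": [-0.02,-0.0026,0],"grip": 0},{"travel": [-0.9,6.8,-3],"angular": [-0.02,-0.0026,0],"grip": 0},{"travel": [-0.8,6.6,-3.3],"angular": [-0.02,-0.0026,0],"grip": 0},{"travel": [-0.8,6.4,-3.7],"angular": [-0.02,-0.0026,0],"grip": 0},{"travel": [-0.8,6.2,-4],"angular": [-0.02,-0.0026,0],"grip": 0},{"travel": [-0.8,6,-4.4],"angular": [-0.02,-0.0026,0],"grip": 0},{"travel": [0,0,0],"angular": [0,0,0],"grip": 0}]}}

```text
t: 19.67
position: [0.5922, 0.1499, 0.2285]
tcp_rot: [[-0.99, -0.105, 0.095], [-0.141, 0.764, -0.63], [-0.006, -0.637, -0.771]]
ft_force: [-0.8, 5.6, 5.6]
opening: 0.128
```

```bash
python3 chk.py
```

```text
19.6667 [0.5922 0.1499 0.2285] [-0.8386  5.5759  5.647 ] 0.1281186141836843 [ 0.8257  0.2178 -0.07    0.5277 -1.7349 -2.2913]
frame x,y,z 0.4427049964404218 184.7106435059803 229.998385614958 radius 155.2508557378765 beta 1.7449832912273433
```

Call:
{"op": "move_arm", "data": {"commands": [{"travel": [-0.7,5.7,-4.8],"angular": [-0.01,-0.0013,0],"grip": 0},{"travel": [-0.7,5.4,-5],"angular": [-0.01,-0.0013,0],"grip": 0},{"travel": [-0.7,5.2,-5.4],"angular": [-0.01,-0.0013,0],"grip": 0},{"travel": [-0.6,4.9,-5.6],"angular": [-0.01,-0.0013,0],"grip": 0},{"travel": [-0.6,4.6,-5.9],"angular": [-0.01,-0.0013,0],"grip": 0},{"travel": [0,0,0],"angular": [0,0,0],"grip": 0}]}}

```text
t: 20.17
position: [0.5888, 0.1756, 0.2]
tcp_rot: [[-0.99, -0.101, 0.099], [-0.141, 0.731, -0.667], [-0.004, -0.674, -0.738]]
ft_force: [2.4, 5.8, 2.3]
opening: 0.123
```

```bash
python3 chk.py
```

```text
20.1667 [0.5888 0.1756 0.2   ] [2.4236 5.7853 2.3422] 0.12326319637906105 [ 0.8678  0.2762 -0.0752  0.5392 -1.7354 -2.3518]
frame x,y,z 0.4145118352812671 210.69454887886278 201.52327565035768 radius 154.89862185420327 beta 1.994198340602896
```

Call:
{"op": "move_arm", "data": {"commands": [{"travel": [-0.2,1.2,-1.6],"angular": [0,0,0],"grip": 0},{"travel": [-0.2,1.2,-1.6],"angular": [0,0,0],"grip": 0},{"travel": [0,0,0],"angular": [0,0,0],"grip": 0}]}}

```text
t: 20.42
position: [0.5888, 0.1758, 0.1999]
tcp_rot: [[-0.99, -0.098, 0.098], [-0.138, 0.731, -0.669], [-0.006, -0.676, -0.737]]
ft_force: [3.1, -3.0, 9.7]
opening: 0.127
```

```bash
python3 chk.py
```

```text
20.4167 [0.5888 0.1758 0.1999] [ 3.1385 -3.0475  9.6686] 0.12676289975403476 [ 0.8683  0.2777 -0.0746  0.5398 -1.7368 -2.3561]
frame x,y,z 0.39389478268617856 210.8636343596414 201.38293867859915 radius 154.9539610929547 beta 1.9955709579471912
```

Call:
{"op": "move_arm", "data": {"commands": [{"travel": [-0.2,1.2,-1.6],"angular": [0,0,0],"grip": 0},{"travel": [-0.2,1.2,-1.6],"angular": [0,0,0],"grip": 0},{"travel": [0,0,0],"angular": [0,0,0],"grip": 0}]}}

```text
t: 20.67
position: [0.5887, 0.176, 0.1998]
tcp_rot: [[-0.991, -0.094, 0.098], [-0.135, 0.728, -0.672], [-0.008, -0.679, -0.734]]
ft_force: [4.8, -12.1, 17.6]
opening: 0.128
```

```bash
python3 chk.py;  python3 zoom.py side f1.png 220 140 190 142; python3 zoom.py top f2.png 225 150 170 127
```

```text
20.6667 [0.5887 0.176  0.1998] [  4.8261 -12.1097  17.6165] 0.127804914984835 [ 0.8691  0.2802 -0.0743  0.5418 -1.739  -2.3608]
frame x,y,z 0.3825521710114459 211.03578438928392 201.22384540237945 radius 155.00116524018304 beta 1.9970524897386608
20.7167 [0.58872461 0.17596183 0.19976436] [  5.14495749 -12.12567898  18.04708608] 0.12148937106066149
20.7667 [0.58872227 0.17600058 0.19977629] [  4.37230702 -12.14000697  17.08215266] 0.12310729214290889
```

View pics/f1.png

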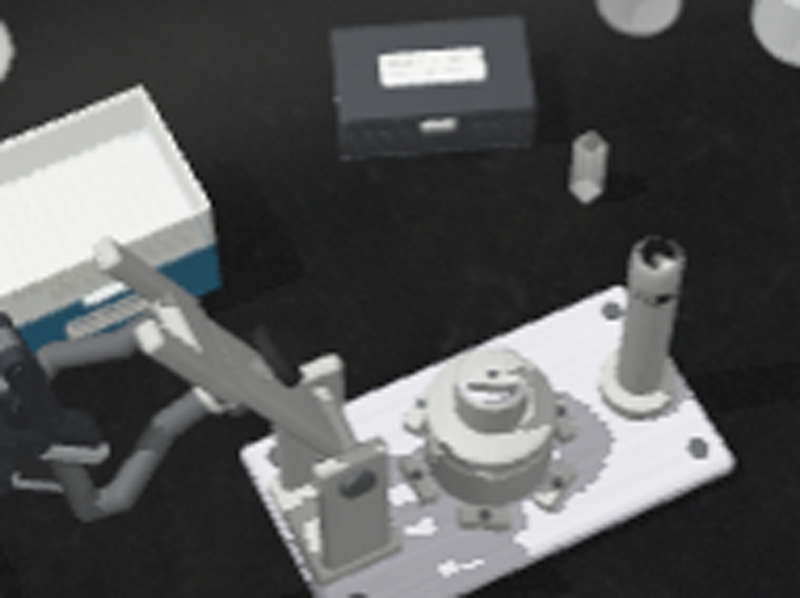

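View pics/f2.png

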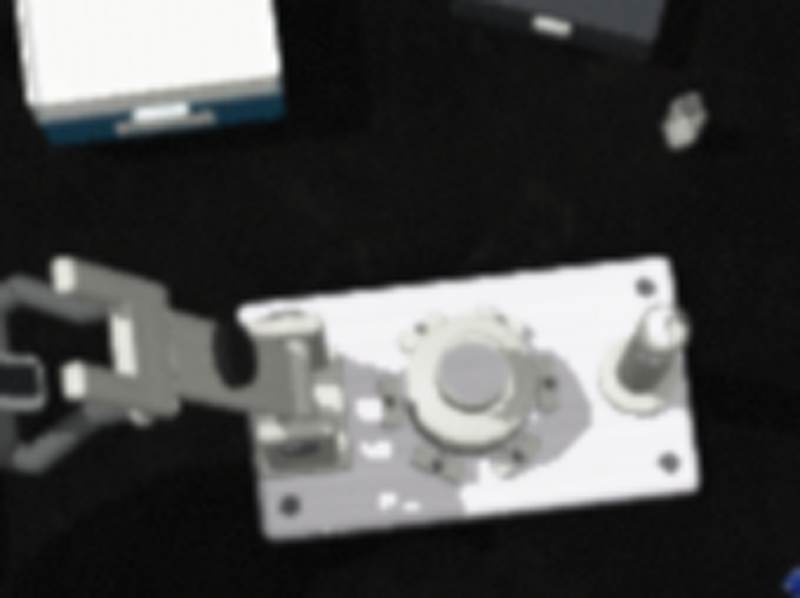

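The bar is hard on its stop: the force rose to about 21 N with no further motion. I'll relax, open and retreat along the tool axis.

Call:
{"op": "move_arm", "data": {"commands": [{"travel": [0.3,-1.8,2.4],"angular": [0,0,0],"grip": 0},{"travel": [0.2,-1.2,1.6],"angular": [0,0,0],"grip": 0.1},{"travel": [0,0,0],"angular": [0,0,0],"grip": 0.3},{"travel": [0,0,0],"angular": [0,0,0],"grip": 0.5},{"travel": [0,0,0],"angular": [0,0,0],"grip": 0.6},{"travel": [-1.5,10,11],"angular": [0,0,0],"grip": 0.6},{"travel": [-2,14,15],"angular": [0,0,0],"grip": 0.6},{"travel": [-3,20,22],"angular": [0,0,0],"grip": 0.6},{"travel": [-3,20,22],"angular": [0,0,0],"grip": 0.6},{"travel": [0,0,30],"angular": [0,0,0],"grip": 0.6}]}}

```text
t: 21.6
position: [0.5777, 0.2426, 0.2957]
tcp_rot: [[-0.99, -0.105, 0.095], [-0.142, 0.73, -0.669], [0.001, -0.676, -0.737]]
ft_force: [0.8, 0.8, -0.2]
opening: 0.598
```

```bash
python3 chk.py; python3 - <<'E'
from tgt import *
from zoom import zoom
print(dl(tool(.13),[.5,.2,.40]))
cs={}
for n,b in (('side',(220,140,190,142)),('top',(225,150,170,127))):
    cs[n]=c=zoom(n,n+'_g.png',*b)
    for k in ('vessel','vessel_boss','handle','bar_hinge','clamp_frame','r_clip'):
        s=spot_point(k,n)
        if s: print(n,k,round(s[0]['p'],2),s[0]['position'],'d',atd(c,s[0]['position']),'z83',atz(c,s[0]['position'],.083)[:2])
    m=np.zeros((480,640),bool); m[200:270,300:350]=1
    P=cloud(c,m); b=P[(abs(P[:,2]-.096)<.006)]; 
    if len(b)>5: print('bosstop',len(b),cv2.minEnclosingCircle(b[:,:2].astype(np.float32)),b.mean(0))
E
```

```text
21.6 [0.5777 0.2426 0.2957] [ 0.8347  0.8192 -0.2007] 0.5975294700086601 [ 0.9425  0.3464  0.1844  0.528  -1.9393 -2.3129]
frame x,y,z -1.933579022889452 278.5277836336185 297.19704783792326 radius 268.5560344913116 beta 1.8522477721763044
(array([ 0.7352,  0.0995, -0.012 ]), array([-77.6658, -42.5888, 104.2773]))
side vessel 0.66 [335.5, 245.3] d [ 0.5963 -0.0237  0.0696] z83 [ 0.5896 -0.0208]
side vessel_boss 0.75 [333.9, 230.1] d [ 0.6522 -0.0418  0.0283] z83 [ 0.6232 -0.0298]
side handle 0.8 [230.9, 247.1] d [0.5875 0.1775 0.2019] z83 [0.6542 0.1758]
side bar_hinge 0.73 [300.5, 238.3] d [0.6084 0.0449 0.1187] z83 [0.6275 0.0395]
side clamp_frame 0.9 [332.0, 250.6] d [ 0.5923 -0.015   0.0594] z83 [ 0.5808 -0.0103]
side r_clip 0.85 [185.8, 315.2] d [0.5784 0.3022 0.0035] z83 [0.5427 0.2939]
bosstop 99 ((0.598109245300293, 0.0026209894567728043), 0.05894369259476662) [ 0.6017 -0.0068  0.0949]
top vessel 0.69 [323.3, 230.8] d [ 0.624  -0.0297  0.0174] z83 [ 0.6125 -0.0279]
top vessel_boss 0.55 [326.2, 227.7] d [ 0.6314 -0.0365  0.0183] z83 [ 0.6196 -0.0343]
top handle 0.59 [225.0, 230.0] d [0.5906 0.1716 0.2043] z83 [0.612  0.1918]
top bar_hinge 0.77 [286.3, 234.8] d [0.5951 0.0526 0.1276] z83 [0.6025 0.0546]
top clamp_frame 0.62 [324.5, 236.7] d [ 0.6003 -0.0308  0.0758] z83 [ 0.5992 -0.0306]
top r_clip 0.49 [181.6, 248.9] d [0.579  0.3068 0.0046] z83 [0.5683 0.287 ]
bosstop 45 ((0.617151141166687, -0.03166817128658295), 0.018067199736833572) [ 0.6148 -0.0319  0.0957]
```

View pics/side_g.png

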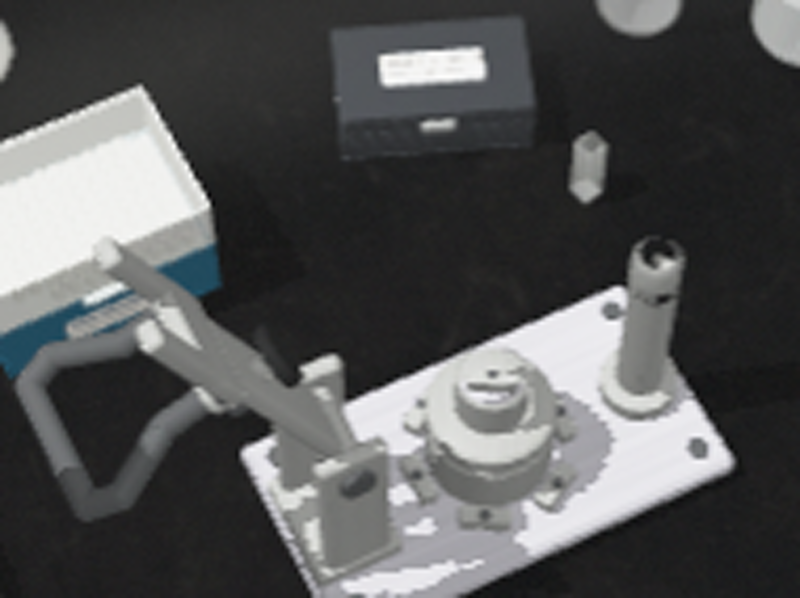

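View pics/top_g.png

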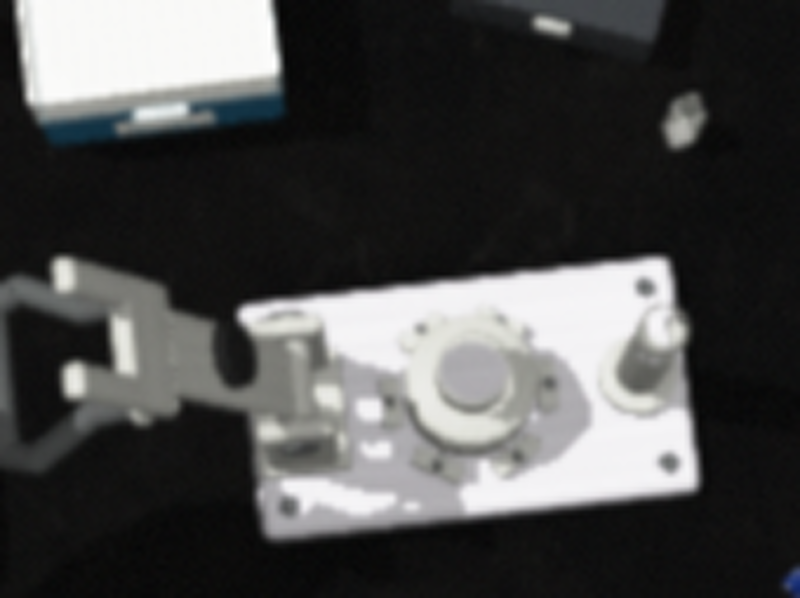

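The bar stays back after release and the frame is unmoved; the boss centre is at about (0.6165, -0.032). I'll straighten the tool, pass over the bar and get above the vessel.

Call:
{"op": "move_arm", "data": {"commands": [{"travel": [-8,0,25],"angular": [0.092,0.0124,-0.0015],"grip": 0.65},{"travel": [-8,0,25],"angular": [0.092,0.0124,-0.0015],"grip": 0.65},{"travel": [-8,0,20],"angular": [0.092,0.0124,-0.0015],"grip": 0.65},{"travel": [-8,0,0],"angular": [0.092,0.0124,-0.0015],"grip": 0.65},{"travel": [-8,0,0],"angular": [0.092,0.0124,-0.0015],"grip": 0.65},{"travel": [-8,0,0],"angular": [0.092,0.0124,-0.0015],"grip": 0.65},{"travel": [-8,0,0],"angular": [0.092,0.0124,-0.0015],"grip": 0.65},{"travel": [0,-20,0],"angular": [0.092,0.0124,-0.0015],"grip": 0.65},{"travel": [0,-38,0],"angular": [0,0,0],"grip": 0.65},{"travel": [0,-39,0],"angular": [0,0,0],"grip": 0.65}]}}

```text
t: 23.13
position: [0.5221, 0.1415, 0.3691]
tcp_rot: [[-0.992, -0.125, 0.003], [-0.125, 0.992, 0.005], [-0.004, 0.005, -1.0]]
ft_force: [1.1, -1.5, 0.6]
opening: 0.648
```

```bash
python3 - <<'E'
from tgt import *
s=state();print(s['t'],s['position'],s['ft_force'],np.array(s['q']),r.tips_ahead)
print(dl(tool(.13),[.6165,-.032,.2]))
E
```

```text
23.1333 [0.5221 0.1415 0.3691] [ 1.1375 -1.5285  0.5728] [ 0.6349 -0.0735  0.1956 -0.0023 -1.8339 -2.0807] 0.017
(array([-0.0053,  0.0035,  0.0045]), array([  94.3846, -173.4574, -169.0898]))
```

Call:
{"op": "move_arm", "data": {"commands": [{"travel": [5,-39,0],"angular": [-0.005,0.003,0.004],"grip": 0.65},{"travel": [5,-39,0],"angular": [0,0,0],"grip": 0.65},{"travel": [15,-38,0],"angular": [0,0,0],"grip": 0.65},{"travel": [20,-35,0],"angular": [0,0,0],"grip": 0.65},{"travel": [25,-20,-10],"angular": [0,0,0],"grip": 0.65},{"travel": [24,-2,-30],"angular": [0,0,0],"grip": 0.65},{"travel": [0,0,-40],"angular": [0,0,0],"grip": 0.65},{"travel": [0,0,-40],"angular": [0,0,0],"grip": 0.65},{"travel": [0,0,-40],"angular": [0,0,0],"grip": 0.65},{"travel": [0,0,0],"angular": [0,0,0],"grip": 0.65}]}}

```text
t: 23.97
position: [0.6125, -0.03, 0.1968]
tcp_rot: [[-0.992, -0.128, -0.018], [-0.128, 0.992, -0.002], [0.018, 0.0, -1.0]]
ft_force: [-1.0, -0.0, -3.4]
opening: 0.651
```

```bash
python3 - <<'E'
from tgt import *
from zoom import zoom
for n,b in (('side',(260,140,190,142)),('top',(265,170,130,97))): zoom(n,n+'_h.png',*b)
s=state();print(s['t'],s['position'],s['ft_force'],np.array(s['q']))
print(dl(tool(.13),[.6165,-.032,.092]))
E
```

```text
24.0667 [ 0.6162 -0.0305  0.2081] [-0.5102 -0.0468  1.9689] [ 0.276   0.0868  0.0597  0.0025 -1.5479 -1.7179]
(array([ 0.0035, -0.0033,  0.001 ]), array([   0.3396,   -1.4732, -116.0701]))
```

View pics/side_h.png

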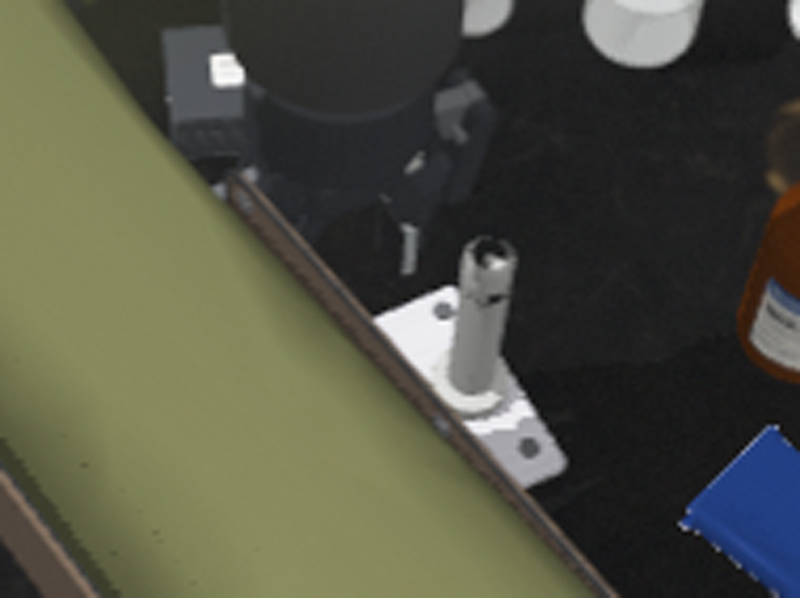

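View pics/top_h.png

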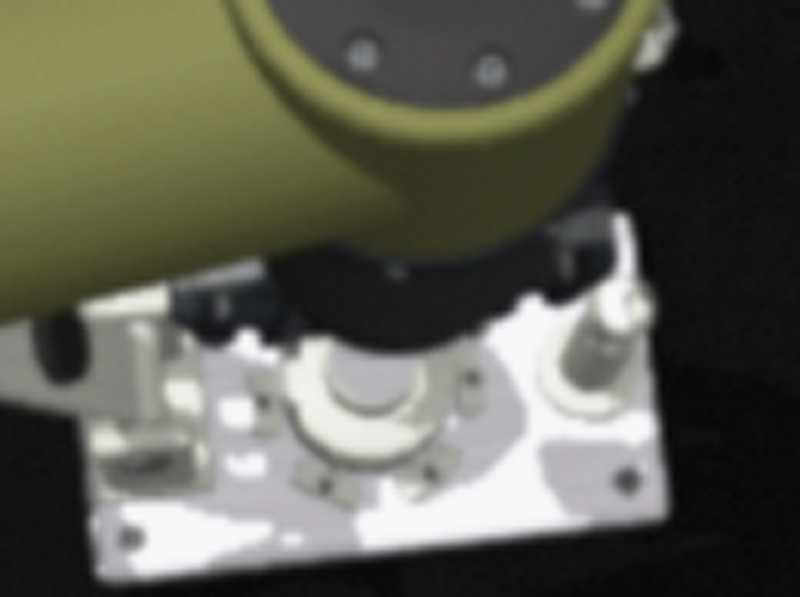

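```bash
python3 - <<'E'
from tgt import *
for n in ('side','top'):
    c=shot(n); P=cloud(c,np.ones((480,640),bool))
    m=(P[:,2]>.2)&(P[:,2]<.9)&(P[:,0]>.2)&(P[:,0]<.75)&(abs(P[:,1])<.35)
    Q=P[m]
    for x0 in np.arange(.3,.75,.05):
        row=[]
        for y0 in np.arange(-.15,.3,.05):
            k=(abs(Q[:,0]-x0)<.025)&(abs(Q[:,1]-y0)<.025)
            row.append(f'{Q[k,2].min():.2f}-{Q[k,2].max():.2f}' if k.sum()>3 else '    -    ')
        print(n,round(x0,2),row)
E
```

```text
side 0.3 ['    -    ', '    -    ', '    -    ', '    -    ', '0.56-0.60', '0.55-0.60', '0.52-0.59', '    -    ', '    -    ']
side 0.35 ['    -    ', '    -    ', '    -    ', '    -    ', '0.55-0.60', '0.59-0.60', '0.52-0.59', '    -    ', '    -    ']
side 0.4 ['    -    ', '    -    ', '    -    ', '    -    ', '0.55-0.59', '0.57-0.59', '0.52-0.59', '    -    ', '    -    ']
side 0.45 ['    -    ', '    -    ', '    -    ', '    -    ', '0.55-0.57', '0.56-0.59', '0.52-0.59', '0.52-0.57', '    -    ']
side 0.5 ['    -    ', '    -    ', '    -    ', '    -    ', '    -    ', '0.56-0.58', '0.57-0.58', '0.50-0.58', '    -    ']
side 0.55 ['    -    ', '    -    ', '0.38-0.60', '0.38-0.60', '0.51-0.58', '0.52-0.59', '0.20-0.59', '0.20-0.59', '0.51-0.58']
side 0.6 ['    -    ', '0.24-0.60', '0.20-0.60', '0.26-0.60', '0.57-0.59', '0.56-0.59', '0.20-0.59', '0.20-0.58', '0.54-0.57']
side 0.65 ['    -    ', '0.25-0.30', '0.20-0.60', '0.57-0.60', '0.57-0.58', '    -    ', '0.20-0.22', '0.20-0.20', '    -    ']
side 0.7 ['    -    ', '    -    ', '    -    ', '    -    ', '    -    ', '    
[... 484 characters left out ...]
 ', '0.53-0.57', '0.53-0.59', '0.56-0.59', '0.56-0.57', '    -    ']
top 0.5 ['    -    ', '    -    ', '    -    ', '    -    ', '    -    ', '0.53-0.59', '0.57-0.59', '0.53-0.58', '    -    ']
top 0.55 ['    -    ', '    -    ', '0.38-0.60', '0.38-0.60', '0.53-0.59', '0.22-0.59', '0.22-0.59', '0.57-0.59', '0.58-0.58']
top 0.6 ['    -    ', '0.24-0.60', '0.21-0.61', '0.21-0.61', '0.20-0.59', '0.20-0.59', '0.22-0.59', '0.56-0.59', '0.56-0.58']
top 0.65 ['    -    ', '0.30-0.60', '0.60-0.61', '0.56-0.61', '0.56-0.58', '0.56-0.57', '    -    ', '    -    ', '    -    ']
top 0.7 ['    -    ', '    -    ', '    -    ', '    -    ', '    -    ', '    -    ', '    -    ', '    -    ', '    -    ']
```

The forearm's underside should clear the bar end by about 6 cm. Descending onto the boss.

Call:
{"op": "move_arm", "data": {"commands": [{"travel": [0.3,-1.5,-25],"angular": [0,0,0],"grip": 0.65},{"travel": [0,0,-25],"angular": [0,0,0],"grip": 0.65},{"travel": [0,0,-25],"angular": [0,0,0],"grip": 0.65},{"travel": [0,0,-15],"angular": [0,0,0],"grip": 0.65},{"travel": [0,0,-10],"angular": [0,0,0],"grip": 0.65},{"travel": [0,0,0],"angular": [0,0,0],"grip": 0.65},{"travel": [0,0,0],"angular": [0,0,0],"grip": 0.65},{"travel": [0,0,0],"angular": [0,0,0],"grip": 0.65}]}}

```text
t: 24.83
position: [0.6182, -0.0315, 0.1109]
tcp_rot: [[-0.992, -0.129, 0.003], [-0.129, 0.992, -0.002], [-0.002, -0.002, -1.0]]
ft_force: [0.8, -0.9, -0.4]
opening: 0.649
```

```bash
python3 - <<'E'
from tgt import *
s=state();print(s['t'],s['position'],s['ft_force'],np.array(s['q']))
print(dl(tool(.13),[.6165,-.032,.092]))
E
```

```text
24.8333 [ 0.6182 -0.0315  0.1109] [ 0.8091 -0.9157 -0.3519] [ 0.2735  0.1149 -0.0878  0.0024 -1.366  -1.7155]
(array([0.0017, 0.0027, 0.0007]), array([ -1.7426,  -0.5403, -18.8671]))
```

Call:
{"op": "move_arm", "data": {"commands": [{"travel": [-1.5,-0.5,-7],"angular": [0.002,0.003,0],"grip": 0.65},{"travel": [0,0,-6],"angular": [0,0,0],"grip": 0.65},{"travel": [0,0,-5],"angular": [0,0,0],"grip": 0.65},{"travel": [0,0,0],"angular": [0,0,0],"grip": 0.65},{"travel": [0,0,0],"angular": [0,0,0],"grip": 0.55},{"travel": [0,0,0],"angular": [0,0,0],"grip": 0.5},{"travel": [0,0,0],"angular": [0,0,0],"grip": 0.45}], "newtons": 70}}

```text
t: 25.42
position: [0.6155, -0.0321, 0.0902]
tcp_rot: [[-0.992, -0.129, -0.004], [-0.129, 0.992, -0.0], [0.004, 0.001, -1.0]]
ft_force: [0.2, 0.2, -0.3]
opening: 0.451
```

```bash
python3 - <<'E'
from tgt import *
from zoom import zoom
for n,b in (('side',(260,140,190,142)),('top',(265,170,130,97))): zoom(n,n+'_i.png',*b)
s=state();print(s['t'],s['position'],s['ft_force'],s['opening'])
E
```

```text
25.5167 [ 0.6155 -0.0321  0.0902] [-0.2432 -0.1894 -0.1185] 0.45440793703240645
```

View pics/top_i.png

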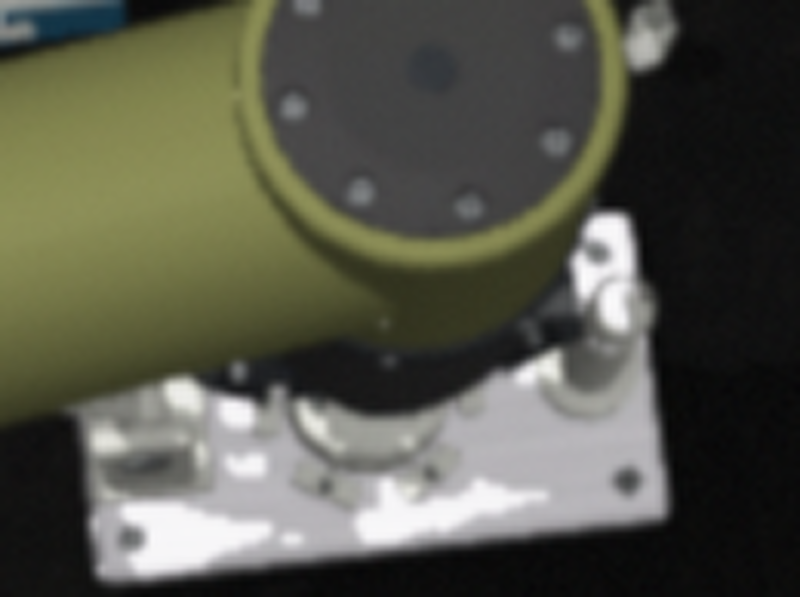

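Call:
{"op": "move_arm", "data": {"commands": [{"travel": [0,0,0],"angular": [0,0,0],"grip": 0.4},{"travel": [0,0,0],"angular": [0,0,0],"grip": 0.3},{"travel": [0,0,0],"angular": [0,0,0],"grip": 0.2},{"travel": [0,0,0],"angular": [0,0,0],"grip": 0.2},{"travel": [0,0,0],"angular": [0,0,0],"grip": 0.2}]}}

```text
t: 25.93
position: [0.6156, -0.032, 0.0905]
tcp_rot: [[-0.992, -0.129, -0.003], [-0.129, 0.992, 0.0], [0.003, 0.001, -1.0]]
ft_force: [-0.3, 1.8, 3.9]
opening: 0.392
```

Gripped at opening 0.392, which fits the 36 mm boss. Lifting straight up slowly.

Call:
{"op": "move_arm", "data": {"commands": [{"travel": [0,0,3],"angular": [0,0,0],"grip": 0.2},{"travel": [0,0,4],"angular": [0,0,0],"grip": 0.2},{"travel": [0,0,6],"angular": [0,0,0],"grip": 0.2},{"travel": [0,0,8],"angular": [0,0,0],"grip": 0.2},{"travel": [0,0,10],"angular": [0,0,0],"grip": 0.2},{"travel": [0,0,10],"angular": [0,0,0],"grip": 0.2},{"travel": [0,0,10],"angular": [0,0,0],"grip": 0.2},{"travel": [0,0,0],"angular": [0,0,0],"grip": 0.2}]}}

```text
t: 26.6
position: [0.6167, -0.0322, 0.1447]
tcp_rot: [[-0.992, -0.129, 0.001], [-0.129, 0.992, 0.0], [-0.001, 0.0, -1.0]]
ft_force: [-0.5, 0.4, -4.4]
opening: 0.397
```

```bash
python3 - <<'E'
from tgt import *
from zoom import zoom
for n,b in (('side',(260,140,190,142)),('top',(265,170,130,97))): zoom(n,n+'_j.png',*b)
s=state();print(s['t'],s['position'],s['ft_force'],s['ft_torque'],s['opening'])
E
```

```text
26.7 [ 0.6157 -0.0319  0.1417] [-0.1237  0.8004 -6.1899] [ 0.0111  0.0576 -0.0145] 0.39644330434185027
```

View pics/top_j.png

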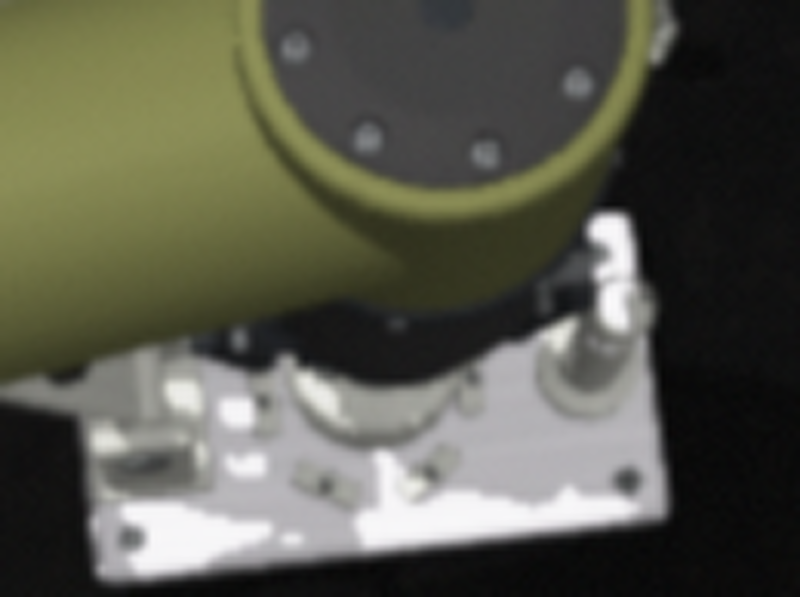

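The vessel is lifted (weight about 6 N) and the frame hasn't moved. I'm routing in front of the folded-back bar to the tray.

Call:
{"op": "move_arm", "data": {"commands": [{"travel": [0,0,20],"angular": [0,0,0],"grip": 0.2},{"travel": [-10,0,25],"angular": [0,0,0],"grip": 0.2},{"travel": [-25,0,15],"angular": [0,0,0],"grip": 0.2},{"travel": [-28,0,0],"angular": [0,0,0],"grip": 0.2},{"travel": [-28,0,0],"angular": [0,0,0],"grip": 0.2},{"travel": [-28,0,0],"angular": [0,0,0],"grip": 0.2},{"travel": [-28,5,0],"angular": [0,0,0],"grip": 0.2},{"travel": [-20,15,0],"angular": [0,0,0],"grip": 0.2},{"travel": [-8,25,0],"angular": [0,0,0],"grip": 0.2},{"travel": [0,28,0],"angular": [0,0,0],"grip": 0.2}]}}

```text
t: 27.53
position: [0.4387, 0.0409, 0.2012]
tcp_rot: [[-0.992, -0.127, -0.003], [-0.127, 0.992, 0.001], [0.003, 0.002, -1.0]]
ft_force: [2.2, 0.8, -5.4]
opening: 0.396
```

Call:
{"op": "move_arm", "data": {"commands": [{"travel": [0,28,0],"angular": [0,0,0],"grip": 0.2},{"travel": [0,28,0],"angular": [0,0,0],"grip": 0.2},{"travel": [0,28,0],"angular": [0,0,0],"grip": 0.2},{"travel": [0,28,0],"angular": [0,0,0],"grip": 0.2},{"travel": [0,28,0],"angular": [0,0,0],"grip": 0.2},{"travel": [0,28,0],"angular": [0,0,0],"grip": 0.2},{"travel": [0,28,0],"angular": [0,0,0],"grip": 0.2},{"travel": [0,15,0],"angular": [0,0,0],"grip": 0.2},{"travel": [0,5,0],"angular": [0,0,0],"grip": 0.2},{"travel": [0,0,0],"angular": [0,0,0],"grip": 0.2}]}}

```text
t: 28.37
position: [0.44, 0.2575, 0.2]
tcp_rot: [[-0.992, -0.13, -0.006], [-0.13, 0.992, -0.001], [0.006, -0.0, -1.0]]
ft_force: [-0.0, 0.0, -6.1]
opening: 0.395
```

```bash
python3 - <<'E'
from tgt import *
from zoom import zoom
cs={}
# tray frame grid points to overlay: corners (rim z .02), planned vessel centre/circle at z=.003
tc=np.array([.6055,.294]);a=.105
def W(x,y,z): return [tc[0]+(x*np.cos(a)-y*np.sin(a))/1e3,tc[1]+(x*np.sin(a)+y*np.cos(a))/1e3,z/1e3]
pts=[W(sx*90,sy*75,20) for sx in(-1,1) for sy in(-1,1)]+[W(40+32*np.cos(t),-35+32*np.sin(t),3) for t in np.linspace(0,6.28,25)]
for n,b in (('side',(120,200,190,142)),('top',(130,180,130,97))): cs[n]=zoom(n,n+'_k.png',*b,pts=pts)
s=state();print(s['t'],s['position'],s['ft_force'],s['opening'],np.array(s['q']))
print(dl(tool(.13),[.649,.2634,.2]))
E
```

```text
28.4667 [0.4403 0.2562 0.2006] [-0.5783 -0.431  -5.0265] 0.3966944233771475 [ 0.9206 -0.2003 -0.227  -0.0034 -1.5477 -2.3625]
(array([ 0.0007, -0.0049,  0.0012]), array([208.7166,   7.1989,  -0.6405]))
```

View pics/side_k.png

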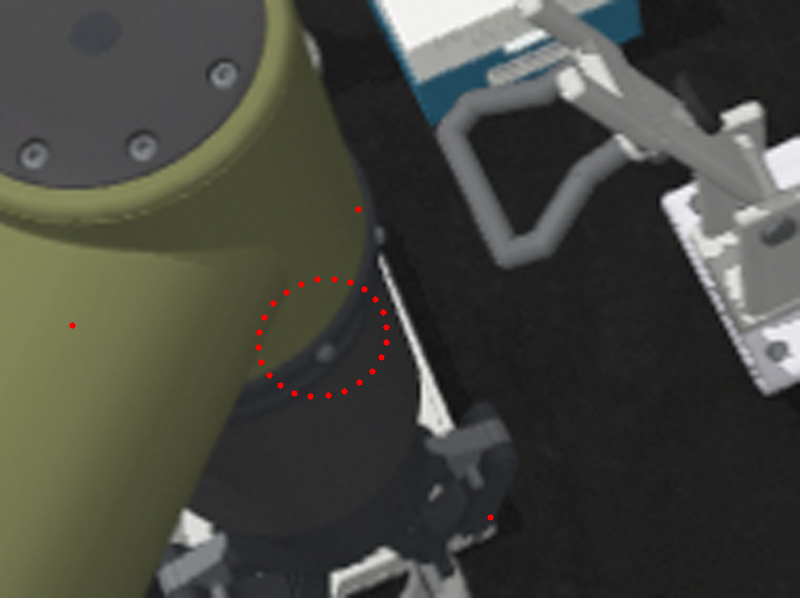

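View pics/top_k.png

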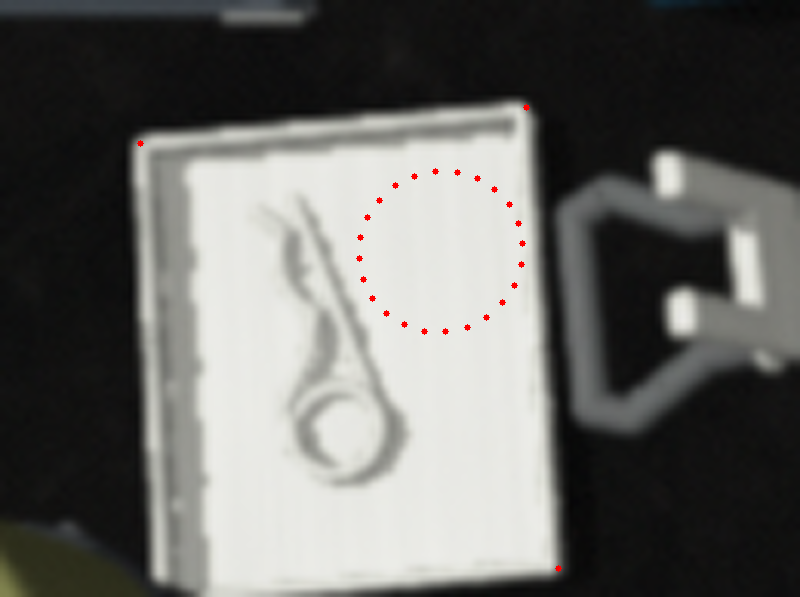

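The planned footprint (circle centred at (441,251) in the top crop) is clear of both the clip and the walls. Moving over it.

Call:
{"op": "move_arm", "data": {"commands": [{"travel": [15,0,0],"angular": [0,-0.005,0],"grip": 0.2},{"travel": [27,1,0],"angular": [0,0,0],"grip": 0.2},{"travel": [30,1,0],"angular": [0,0,0],"grip": 0.2},{"travel": [30,1,0],"angular": [0,0,0],"grip": 0.2},{"travel": [30,1,0],"angular": [0,0,0],"grip": 0.2},{"travel": [30,1,0],"angular": [0,0,0],"grip": 0.2},{"travel": [27,1,0],"angular": [0,0,0],"grip": 0.2},{"travel": [15,1,0],"angular": [0,0,0],"grip": 0.2},{"travel": [5,0,0],"angular": [0,0,0],"grip": 0.2},{"travel": [0,0,0],"angular": [0,0,0],"grip": 0.2}]}}

```text
t: 29.3
position: [0.6503, 0.2622, 0.1997]
tcp_rot: [[-0.992, -0.126, -0.001], [-0.126, 0.992, -0.001], [0.001, -0.001, -1.0]]
ft_force: [-0.7, -0.8, -5.5]
opening: 0.397
```

Call:
{"op": "move_arm", "data": {"commands": [{"travel": [0,0,-15],"angular": [0,0,0],"grip": 0.2},{"travel": [0,0,-20],"angular": [0,0,0],"grip": 0.2},{"travel": [0,0,-20],"angular": [0,0,0],"grip": 0.2},{"travel": [0,0,-20],"angular": [0,0,0],"grip": 0.2},{"travel": [0,0,-10],"angular": [0,0,0],"grip": 0.2},{"travel": [0,0,0],"angular": [0,0,0],"grip": 0.2},{"travel": [0,0,0],"angular": [0,0,0],"grip": 0.2},{"travel": [0,0,0],"angular": [0,0,0],"grip": 0.2}]}}

```text
t: 29.97
position: [0.65, 0.264, 0.1183]
tcp_rot: [[-0.992, -0.129, 0.004], [-0.129, 0.992, 0.001], [-0.004, 0.001, -1.0]]
ft_force: [0.1, -0.4, -5.1]
opening: 0.395
```

```bash
python3 - <<'E'
from tgt import *
from zoom import zoom
for n,b in (('side',(120,200,190,142)),('top',(130,180,130,97))): zoom(n,n+'_l.png',*b)
s=state();print(s['t'],s['position'],s['ft_force'],s['opening'],np.array(s['q']))
print(dl(tool(.13),[.649,.2634,.0765]))
E
```

```text
30.0667 [0.6501 0.2643 0.1183] [ 0.4795 -0.7067 -5.7624] 0.3964690912126782 [ 0.6704  0.3245  0.1697  0.0009 -1.4122 -2.1122]
(array([-0.0017,  0.0035,  0.0009]), array([ -1.077 ,  -0.8665, -41.7823]))
```

View pics/side_l.png

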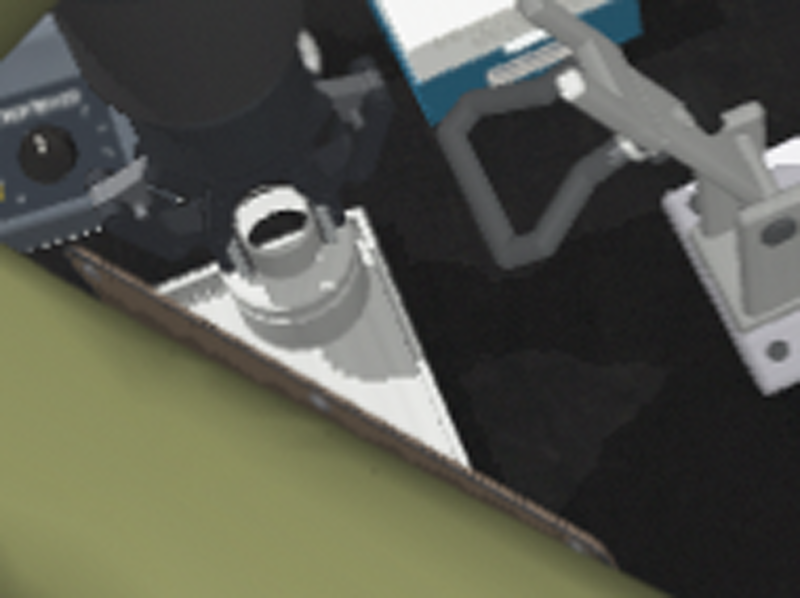

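View pics/top_l.png

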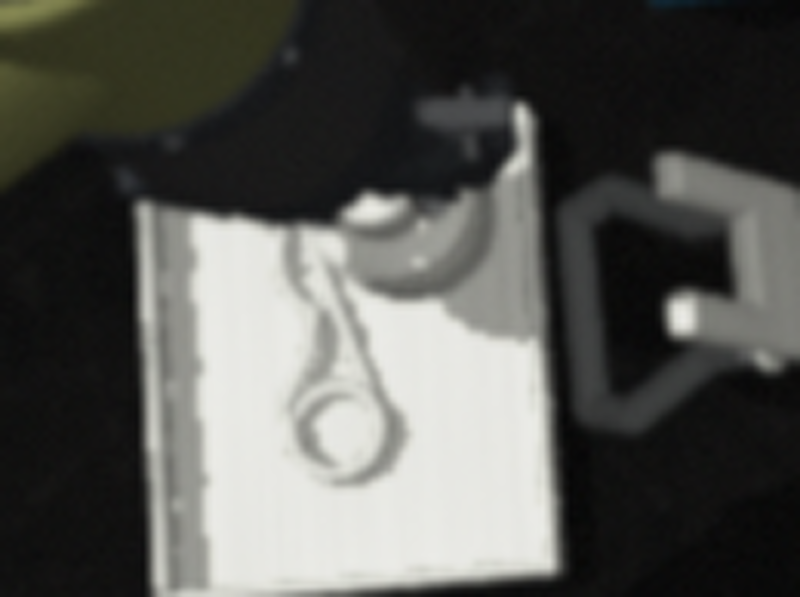

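The vessel is upright in the gripper, over its spot. I'm lowering to just above the floor, then in fine steps.

Call:
{"op": "move_arm", "data": {"commands": [{"travel": [-1,-1,-10],"angular": [0,0.003,0],"grip": 0.2},{"travel": [0,0,-10],"angular": [0,0,0],"grip": 0.2},{"travel": [0,0,-8],"angular": [0,0,0],"grip": 0.2},{"travel": [0,0,-6],"angular": [0,0,0],"grip": 0.2},{"travel": [0,0,-4],"angular": [0,0,0],"grip": 0.2},{"travel": [0,0,0],"angular": [0,0,0],"grip": 0.2},{"travel": [0,0,0],"angular": [0,0,0],"grip": 0.2},{"travel": [0,0,0],"angular": [0,0,0],"grip": 0.2}]}}

```text
t: 30.73
position: [0.6486, 0.263, 0.0783]
tcp_rot: [[-0.992, -0.129, -0.002], [-0.129, 0.992, 0.0], [0.002, 0.001, -1.0]]
ft_force: [-0.8, -1.1, -5.2]
opening: 0.395
```

Call:
{"op": "move_arm", "data": {"commands": [{"travel": [0,0,-1],"angular": [0,0,0],"grip": 0.2},{"travel": [0,0,-1],"angular": [0,0,0],"grip": 0.2},{"travel": [0,0,-0.7],"angular": [0,0,0],"grip": 0.2},{"travel": [0,0,0],"angular": [0,0,0],"grip": 0.2},{"travel": [0,0,0],"angular": [0,0,0],"grip": 0.2}]}}

```text
t: 31.15
position: [0.6486, 0.2631, 0.0758]
tcp_rot: [[-0.992, -0.129, -0.002], [-0.129, 0.992, 0.0], [0.002, 0.001, -1.0]]
ft_force: [-0.7, 0.3, -3.6]
opening: 0.398
```

Call:
{"op": "move_arm", "data": {"commands": [{"travel": [0,0,-0.7],"angular": [0,0,0],"grip": 0.2},{"travel": [0,0,-0.5],"angular": [0,0,0],"grip": 0.2},{"travel": [0,0,0],"angular": [0,0,0],"grip": 0.2},{"travel": [0,0,0],"angular": [0,0,0],"grip": 0.2}]}}

```text
t: 31.48
position: [0.6488, 0.2631, 0.0755]
tcp_rot: [[-0.992, -0.129, -0.001], [-0.129, 0.992, 0.001], [0.001, 0.001, -1.0]]
ft_force: [-2.8, 0.1, 4.4]
opening: 0.396
```

The vessel is seated: the force went from -5 to +4 N. Releasing and rising straight up.

Call:
{"op": "move_arm", "data": {"commands": [{"travel": [0,0,0],"angular": [0,0,0],"grip": 0.42},{"travel": [0,0,0],"angular": [0,0,0],"grip": 0.48},{"travel": [0,0,0],"angular": [0,0,0],"grip": 0.55},{"travel": [0,0,0],"angular": [0,0,0],"grip": 0.62},{"travel": [0,0,0],"angular": [0,0,0],"grip": 0.62},{"travel": [0,0,8],"angular": [0,0,0],"grip": 0.62},{"travel": [0,0,12],"angular": [0,0,0],"grip": 0.62},{"travel": [0,0,20],"angular": [0,0,0],"grip": 0.62},{"travel": [0,0,30],"angular": [0,0,0],"grip": 0.62},{"travel": [0,0,35],"angular": [0,0,0],"grip": 0.62}]}}

```text
t: 32.32
position: [0.6477, 0.2625, 0.1796]
tcp_rot: [[-0.992, -0.129, -0.004], [-0.129, 0.992, -0.001], [0.004, -0.001, -1.0]]
ft_force: [-0.3, 0.7, 0.6]
opening: 0.62
```

Call:
{"op": "move_arm", "data": {"commands": [{"travel": [-10,0,25],"angular": [0,0,0],"grip": 0.62},{"travel": [-30,0,0],"angular": [0,0,0],"grip": 0.62},{"travel": [-35,0,0],"angular": [0,0,0],"grip": 0.62},{"travel": [-35,0,0],"angular": [0,0,0],"grip": 0.62},{"travel": [-35,0,0],"angular": [0,0,0],"grip": 0.62},{"travel": [-35,0,0],"angular": [0,0,0],"grip": 0.62},{"travel": [-25,-20,0],"angular": [0,0,0],"grip": 0.62},{"travel": [-10,-35,0],"angular": [0,0,0],"grip": 0.62},{"travel": [0,-35,0],"angular": [0,0,0],"grip": 0.62},{"travel": [0,-35,0],"angular": [0,0,0],"grip": 0.62}]}}

```text
t: 33.15
position: [0.4327, 0.1371, 0.2061]
tcp_rot: [[-0.991, -0.131, 0.001], [-0.131, 0.991, 0.002], [-0.001, 0.002, -1.0]]
ft_force: [0.8, -0.8, 0.1]
opening: 0.62
```

Call:
{"op": "move_arm", "data": {"commands": [{"travel": [0,-35,0],"angular": [0,0,0],"grip": 0.62},{"travel": [0,-35,0],"angular": [0,0,0],"grip": 0.62},{"travel": [0,-35,0],"angular": [0,0,0],"grip": 0.62},{"travel": [0,-35,0],"angular": [0,0,0],"grip": 0.62},{"travel": [0,-35,0],"angular": [0,0,0],"grip": 0.62},{"travel": [0,-35,0],"angular": [0,0,0],"grip": 0.62},{"travel": [0,-15,0],"angular": [0,0,0],"grip": 0.62},{"travel": [0,0,0],"angular": [0,0,0],"grip": 0.62}]}}

```text
t: 33.82
position: [0.4331, -0.0899, 0.2057]
tcp_rot: [[-0.992, -0.125, -0.0], [-0.125, 0.992, -0.0], [0.0, -0.0, -1.0]]
ft_force: [-0.7, 0.7, -0.5]
opening: 0.617
```

```bash
python3 - <<'E'
from tgt import *
for n in ('side','top'):
    c=shot(n,n+'_end.png')
    m=np.zeros((480,640),bool); m[150:360,120:265]=1
    P=cloud(c,m); b=P[(abs(P[:,2]-.081)<.006)&(P[:,0]>.6)&(P[:,0]<.7)&(P[:,1]<.31)&(P[:,1]>.22)]
    print(n,'boss top',len(b),cv2.minEnclosingCircle(b[:,:2].astype(np.float32)),b.mean(0))
    q=spot_point('r_clip',n); print('clip',q and atz(c,q[0]['position'],.009))
    q=spot_point('handle',n); print('handle',q and (q[0]['p'],atd(c,q[0]['position'])))
    q=spot_point('clamp_frame',n); print('frame',q and atz(c,q[0]['position'],0))
s=state();print(s['t'],s['position'],s['ft_force'])
E
```

```text
side boss top 68 ((0.6500726342201233, 0.2613649070262909), 0.018910786136984825) [0.6444 0.2618 0.0793]
clip [0.5742 0.2979 0.009 ]
handle (0.72, array([0.5923, 0.1755, 0.2032]))
frame []
top boss top 50 ((0.6502864956855774, 0.264011412858963), 0.018810531124472618) [0.6468 0.2585 0.0799]
clip [0.5716 0.2961 0.009 ]
handle (0.96, array([0.5903, 0.174 , 0.2041]))
frame []
34.2167 [ 0.4335 -0.0863  0.2042] [ 0.2471 -0.6175 -0.6112]
```

View pics/side_end.png

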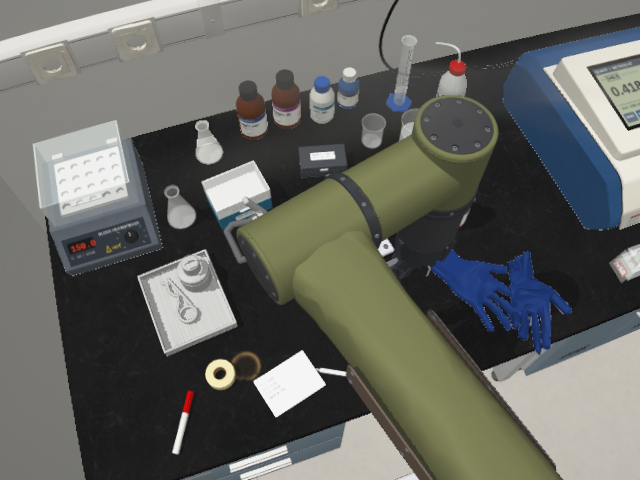

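View pics/top_end.png

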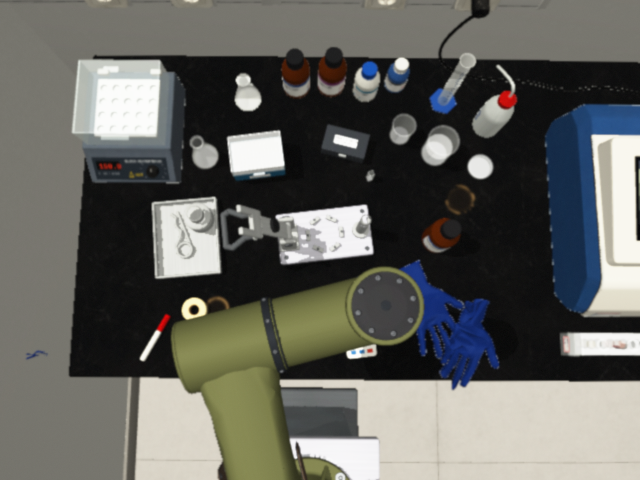

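The final top view shows the vessel at (200,217) standing in the tray and the clip at (184,240) beside it. The bar is back, with its handle at (240,225), and the frame and bottle are where they were. The robot is clear of everything, so I'm handing in.

```bash
python3 -c "
from rig import finish_job
print(finish_job())"
```

```text
the job is handed in; nothing more can be done
None
```

I did all three steps in order and handed the job in at about 34 s, with no verdict reported.

- **Clip:** I pulled the R-clip out along the frame's -x and laid it in the tray. It was released about 15 mm above the tray floor because the slanted fingertips had almost reached it. It lies flat, with 8–12 mm clear of the vessel.
- **Bar:** I swung the clamp bar back to its stop. At about 2.0 rad the force rose to about 21 N with no further motion, and the bar stayed there after release. The last images put the handle rod about 0.2 m up, as the description says.
- **Vessel:** I lifted it straight up and carried it upright to the tray, where it seated gently. Both cameras put the top of its boss at about (0.650, 0.263, 0.080), which matches it standing upright on the tray floor.

In the last top picture the frame and the bottle look unmoved, and the robot is clear of everything. The frame detector returned nothing in either final image, so I checked the frame only by eye.

Two moves went wrong but were corrected without contact. I overshot the tray by 36 mm in y, and joint 6 reached its -2.99 range limit while I carried the clip, so I turned the tool to relieve it. I saw no sign that it went past the limit.

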